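# Roll sample boards flat and rack them

## Task

Lay every sample board flat on the sprung rubber bed, slats up, then take the hand roller from the blue tray and roll it over the boards with a steady, moderate push until all their slats are fully home. Then stand the roller back on its rollers in the tray, and slide each board fully home into a slot of its own in the green rack. Leave the other things on the table where they are.

Things in the scene. Friction and masses are not known exactly. Their poses are not given: they have to be found in the camera images.
- bed_top (a point): Centre of the top face of the rolling bed: a level rubber-faced plate, 150 (x) x 270 mm (y), no rim, over a fixed steel base 170 x 290 mm. 40 mm above the table; x points away from the robot, z up. The plate sinks straight down on springs without tilting: starts at 7 N (less the boards' 2 N each), then 2 N per mm, bottom stop at 12 mm.
- roller: Hand roller, 0.45 kg: two free-turning rubber rollers (30 mm dia, 38 mm wide, axles along y at x = +-20 mm) under an aluminium block 64 x 46 mm (32 to 42 mm up), upright wooden grip 26 (x) x 22 mm (y), 42 to 93 mm up. Stands in the drop-tray. Origin midway between the rollers at the level of their undersides; rolls along x, z up.
- tray: Blue plastic drop-tray, fixed, 190 (x) x 110 mm (y), 26 mm high, walls and floor 4 mm thick. Origin at the centre of its underside, on the table.
- slot_1 (a point): Mouth of one of three equal slots, 80 mm apart, of the fixed green drying rack (90 x 242 x 37 mm; two bars cross over the slots). Point: middle of the slot floor at its open front edge, 15 mm above the table; x points into the slot, away from the robot. Slot 54 mm wide, 16 high, 85 deep to the back stop, mouth rounded. A board fully home has its middle 23 mm inside.
- slot_2 (a point): Slot 2 of the rack, the same as slot_1.
- slot_3 (a point): Slot 3 of the rack, the same as slot_1.
- board_1: Sample board (two or three alike are present): plywood frame 124 (x) x 50 (y) x 12 mm, 0.2 kg, with three wooden slats 33 x 35 mm at x = -34.5, 0, +34.5 mm. Origin: centre of its underside, z up; both ends alike. Slat tops are 18 mm above the underside when proud (too high for the rack), 13 mm when home.
- slat_1a (a joint): How far the slat at -x of board_1 is pushed in: 0 = proud by 5 mm, 0.005 m = fully home. Friction fit: moves under about 5 N and stays where it is left.
- slat_1b (a joint): How far the slat in the middle of board_1 is pushed in: 0 = proud by 5 mm, 0.005 m = fully home. Friction fit: moves under about 5 N and stays where it is left.
- slat_1c (a joint): How far the slat at +x of board_1 is pushed in: 0 = proud by 5 mm, 0.005 m = fully home. Friction fit: moves under about 5 N and stays where it is left.
- board_2: Sample board (two or three alike are present): plywood frame 124 (x) x 50 (y) x 12 mm, 0.2 kg, with three wooden slats 33 x 35 mm at x = -34.5, 0, +34.5 mm. Origin: centre of its underside, z up; both ends alike. Slat tops are 18 mm above the underside when proud (too high for the rack), 13 mm when home.
- slat_2a (a joint): How far the slat at -x of board_2 is pushed in: 0 = proud by 5 mm, 0.005 m = fully home. Friction fit: moves under about 5 N and stays where it is left.
- slat_2b (a joint): How far the slat in the middle of board_2 is pushed in: 0 = proud by 5 mm, 0.005 m = fully home. Friction fit: moves under about 5 N and stays where it is left.
- slat_2c (a joint): How far the slat at +x of board_2 is pushed in: 0 = proud by 5 mm, 0.005 m = fully home. Friction fit: moves under about 5 N and stays where it is left.
- board_3: Sample board (two or three alike are present): plywood frame 124 (x) x 50 (y) x 12 mm, 0.2 kg, with three wooden slats 33 x 35 mm at x = -34.5, 0, +34.5 mm. Origin: centre of its underside, z up; both ends alike. Slat tops are 18 mm above the underside when proud (too high for the rack), 13 mm when home.
- slat_3a (a joint): How far the slat at -x of board_3 is pushed in: 0 = proud by 5 mm, 0.005 m = fully home. Friction fit: moves under about 5 N and stays where it is left.
- slat_3b (a joint): How far the slat in the middle of board_3 is pushed in: 0 = proud by 5 mm, 0.005 m = fully home. Friction fit: moves under about 5 N and stays where it is left.
- slat_3c (a joint): How far the slat at +x of board_3 is pushed in: 0 = proud by 5 mm, 0.005 m = fully home. Friction fit: moves under about 5 N and stays where it is left.
- jar: Closed glass jar, 66 mm across, 95 mm tall. Bystander, not part of the job. Origin: its underside's centre.
- tin: Steel tin 60 x 100 x 130 mm with a black cap, 158 mm tall in all. Bystander, not part of the job. Origin: its underside's centre.
- can: Paint can, 74 mm across, 100 mm tall. Bystander, not part of the job. Origin: its underside's centre.
- spatula: Stainless spatula lying flat, 250 mm long along x. Bystander, not part of the job. Origin near its middle.
- brush: Brush lying flat, 200 mm long along x. Bystander, not part of the job. Origin near its middle.
- block: Cork sanding block 90 x 60 x 30 mm. Bystander, not part of the job. Origin: its underside's centre.
Not all that is in view belongs to the job. Leave any yellow look-alike of the board_2 alone.

How it is judged:
By the outcome, as a careful person would: the job done as asked, in the order asked, and still so for the second after the job is handed in, with the robot touching nothing.
Of board_1, board_2, board_3 only 2 to 3 are there at a start; the rules pass over those that are not, and their reading is None.
At some moment in a run one of board_1, board_2, board_3 may be knocked a few centimetres aside while the robot is not near it.
Once in a run the grip may slacken for a moment while it holds something.
It also fails if it takes over 210 s, if anything falls off the work surface, if the arm or the gripper's body presses on something with over 40 N, if the wrist force passes 120 N, or if a joint passes its speed limit or range.

## Robot

A 6-joint arm with a two-finger parallel gripper is mounted at the origin on the work surface. World frame = base frame: x ahead of the robot, y to its left, z up, the work surface at z = 0. Lengths are in m, angles in rad, forces in N, time in s.
With the tool pointing down it reaches from about 0.375 to 0.975 m from the base axis. Payload 3.8 kg.
Tool frame: the origin (TCP) lies where the fingers leave the gripper's body, on its centre line; the fingertips stand 73 mm ahead of it and the grasp point (between the pads) lies 54 mm ahead of it; z points along the fingers, y is the line along which they close (so a half turn about z gives the same grasp; the last joint's range is limited). The gripper opens to 85 mm and grips with 20 to 120 N. Pads are 22 mm wide; open, the fingers measure 114 mm over their backs; the gripper's body (76 mm by 85 mm) begins 54 mm behind the grasp point. The pads swing forward as they close: fully open they stand 13 mm farther back than shut.
Start: joints at [-1.195, 0.264, 1.604, -0, 1.274, -0.037], TCP at [0.271, -0.618, 0.304] pointing down, gripper open.
Joint ranges: [-2.63, 2.63], [-0.94, 2.18], [0.31, 2.57], [-1.31, 4.45], [0, 2.66], [-2.55, 2.55]. Speed limits (rad/s): [2.57, 2.57, 3.14, 3.14, 3.14, 3.14].

## Interface

Orientations are given as a rotation vector (axis times angle).
In Python, from workcell import read_state, viewer, bot gives the robot as it stands.
- The arm moves only by the tool jog_arm, never from a script. Its argument "increments" is a list that holds one entry, the list of rows, each a list of 7 numbers: the shift along the tool's x, y, z in units of 30 mm (1.0 is 30 mm), then the turn, a rotation vector about the tool's x, y, z in units of 6 degrees (1.0 is 6 degrees), then the opening, from -1 (shut) to 1 (fully open). A call has exactly 5 rows; each row shifts and turns the commanded pose from where the row before left it, along the tool's axes as they then stand; what a row does not reach is not made up. A row lasts 1/12 s, in which the tool goes at most 41.7 mm and 7.16 degrees, less where a joint would pass 70% of its speed; a pose out of reach is approached as far as the arm can. A call is refused whole if a number of a shift passes 1 or a number of a turn 1, either way. A call with a gripper value outside its range is refused whole. The fingers move at their own pace and stop on an object; "force" is the grip in N (left out, the last holds). Time passes only in rows, so rows that do not move let the fingers close, or fill a call up. It gives the time, the measured TCP pose, the force, the opening and the grip force at its end, in the units of the state.
- read_state(): the state, without advancing time (a new reading comes with each control period).
- viewer.read_camera(name): name is "side" or "top" or "wrist"; returns (picture, depth): 400x640x3 uint8, blue, green, red; 400x640 float32, m along the optical axis (not along the pixel's ray), 0 where there is no reading.
- viewer.camera_params(name): a dict with "fx", "fy", "cx", "cy" (pixels), "R" (3x3) and "t" (3): a world point X has camera coordinates R X + t; the wrist camera has in their place "hand_eye" (4x4, takes a point from camera to tool coordinates, whose origin is the TCP and whose axes are the flange's). Camera axes: x right, y down, z forward; pixel columns grow to the right and rows downward; lengths in m; the calibration is good to about 2 mm. A picture is of the moment at which its call begins: read the wrist's pose just before it. camera_params takes no time and is no camera call.
- bot.finish_job(): hands the job in; it is judged then, once.
The state is a dict: "time": time; "q": joint angles; "joint_vel": joint speeds; "joint_torque": joint torques, N m; "tool_pos": TCP position; "tcp_rot": TCP orientation; "wrist_force": force on the tool from outside, world axes, zero at the start; "torque": the same for the moment, N m; "width": opening from 0.0 (shut) to 1.0 (fully open); "grip_force": force on a finger pad.
Only numpy, scipy, OpenCV 4.12 (cv2) and the standard library are available. Lean on these libraries where they do the work, as an engineer would, in place of code of your own. Each camera call takes 0.05 s, during which the arm holds its last target. There are 200 camera calls.

## Working session

There is one attempt and no reset: what is moved stays moved. The work goes in short steps, Python scripts to look and compute and a tool call to move; the robot and the scene stay as the last step left them, time stands still between calls to the robot, and variables do not carry over. Pictures are saved under pics/ and viewed, at most 16 in all, crops included, and the job is handed in when it is done.

Besides the shell and the picture viewer there is one more tool, called after "Emit:" in YAML: its name, and indented under it one key for each argument. jog_arm: Moves the arm, as the interface text tells. Its arguments: {"type":"object","properties":{"increments":{"type":"array","items":{"type":"array","items":{"type":"array","items":{"type":"number"}}}},"force":{"type":"number"}},"required":["increments"]}

```bash
ls; mkdir -p pics
cat > h.py <<'E'
import numpy as np, cv2
from scipy.spatial.transform import Rotation as Ro
from workcell import read_state, viewer, bot
def cam(name):
    s=read_state(); im,d=viewer.read_camera(name); p=viewer.camera_params(name)
    if name=="wrist":
        T=np.eye(4);T[:3,:3]=Ro.from_rotvec(s["tcp_rot"]).as_matrix();T[:3,3]=s["tool_pos"]
        M=T@np.array(p["hand_eye"])
    else:
        M=np.eye(4);R=np.array(p["R"]);M[:3,:3]=R.T;M[:3,3]=-R.T@np.array(p["t"])
    return im,d,p,M
def cloud(d,p,M):
    v,u=np.mgrid[0:d.shape[0],0:d.shape[1]]
    c=np.stack([(u-p["cx"])/p["fx"]*d,(v-p["cy"])/p["fy"]*d,d],-1)
    X=c@M[:3,:3].T+M[:3,3]; X[d==0]=np.nan; return X
E
python3 - <<'E'
from h import *
s=read_state(); print(s)
for n in("top","side"):
    im,d,p,M=cam(n); cv2.imwrite(f"pics/{n}0.png",im); np.savez(f"{n}0.npz",im=im,X=cloud(d,p,M)); print(n,M.round(3).tolist(),p["fx"])
print(viewer.camera_params("wrist"))
E
```

```text
pics
{'time': 0.0, 'q': array([-1.19492478e+00,  2.64760208e-01,  1.60537655e+00,  2.57538123e-05,
        1.27368394e+00, -3.69107874e-02]), 'joint_vel': array([ 0.00226455,  0.00069651,  0.00035832,  0.00035582, -0.00027424,
        0.00039213]), 'joint_torque': array([ 7.03410133e-04, -5.15108442e+01, -3.67311180e+01,  9.79709966e-05,
        1.29001550e-02, -4.52399206e-06]), 'tool_pos': array([ 0.27057301, -0.61778066,  0.3025557 ]), 'tcp_rot': array([-3.07276694e+00, -6.43340910e-01,  5.51813347e-04]), 'wrist_force': array([ 0.0477922 , -0.27782541,  0.35153453]), 'torque': array([-0.0166269 , -0.04335774, -0.00380845]), 'grip_force': 0.0, 'width': 0.9978237606965814}
top [[-0.021, -0.994, 0.106, 0.303], [-1.0, 0.019, -0.013, 0.003], [0.011, -0.106, -0.994, 1.972], [0.0, 0.0, 0.0, 1.0]] 511.1588194125979
side [[-0.986, -0.096, 0.139, 0.327], [-0.168, 0.648, -0.743, 0.928], [-0.019, -0.756, -0.655, 0.883], [0.0, 0.0, 0.0, 1.0]] 398.89559229912913
{'fx': 328.0585777340777, 'fy': 328.0585777340777, 'cx': 321.5917775370832, 'cy': 199.4473910867227, 'hand_eye': array([[-6.07391336e-04, -9.45722077e-01, -3.24975976e-01,
         8.46533666e-02],
       [ 9.99999663e-01, -3.95186765e-04, -7.18989402e-04,
         5.37834747e-04],
       [ 5.51537946e-04, -3.24976303e-01,  9.45721998e-01,
        -6.85374282e-02],
       [ 0.00000000e+00,  0.00000000e+00,  0.00000000e+00,
         1.00000000e+00]])}
```

View pics/top0.png

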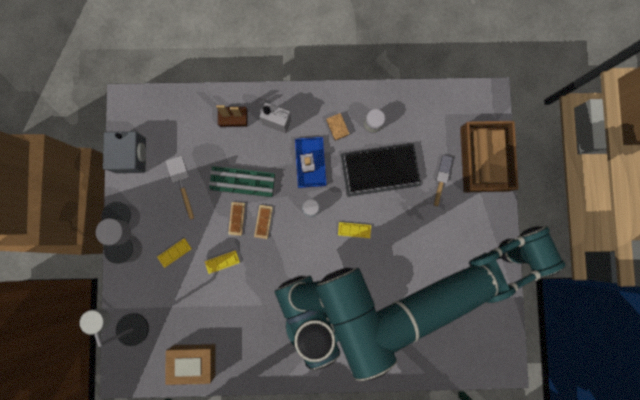

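View pics/side0.png

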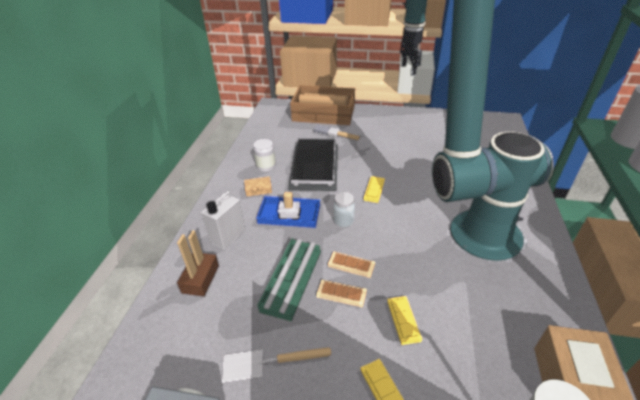

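The top view shows two plywood boards with brown slats at (237,219) and (264,221). The three yellow look-alikes are at (174,252), (222,262) and (354,230), and I'll leave them alone. Also visible are the rack at (242,181), the tray with the roller at (310,160) and the bed at (381,168). I'll measure these and enlarge a crop of the boards to confirm.

Run:
```python
from h import *
z=np.load("top0.npz"); im=z["im"]; X=z["X"]
cv2.imwrite("pics/crop.png",cv2.resize(im[100:290,140:450],None,fx=2.5,fy=2.5,interpolation=cv2.INTER_CUBIC))
def rect(name,mask,box):
    u0,v0,u1,v1=box; m=np.zeros(mask.shape,bool); m[v0:v1,u0:u1]=mask[v0:v1,u0:u1]
    P=X[m]; P=P[~np.isnan(P[:,0])]
    r=cv2.minAreaRect(P[:,:2].astype(np.float32)*1000)
    print(name,len(P),[np.round(a,1) for a in r],"med",np.median(P,0).round(4),"zp",np.percentile(P[:,2],[5,50,95]).round(4))
h=cv2.cvtColor(im,cv2.COLOR_BGR2HSV); H,S,V=[h[...,i].astype(int) for i in range(3)]
warm=((H<25)&(S>50))
rect("bA",warm,(224,195,250,242)); rect("bB",warm,(251,195,280,242))
rect("rack",X[...,2]>.02,(200,155,285,205))
rect("bed",(X[...,2]>.025),(335,138,428,200))
rect("tray",(H>105)&(H<130)&(S>100),(285,130,335,195))
rect("roll",warm|(S<60)&(V>130),(298,148,320,175))
rect("grip",X[...,2]>.07,(298,145,322,178))
rect("jar",X[...,2]>.03,(295,192,325,222))
for b in [(160,235,195,270),(200,245,245,280),(330,215,378,245)]: rect("yel",(H>20)&(H<35)&(S>120),b)
```

```text
bA 469 [array([405.1, 288.6]), array([ 56.5, 128. ]), np.float64(84.9)] med [0.405  0.2868 0.0149] zp [0.0011 0.0149 0.0253]
bB 468 [array([391.3, 186.5]), array([ 56. , 127.6]), np.float64(80.3)] med [0.3884 0.1846 0.0145] zp [0.0009 0.0145 0.025 ]
rack 999 [array([524.9, 268.5]), array([243.8, 135.8]), np.float64(82.1)] med [0.5494 0.2654 0.0333] zp [0.0214 0.0333 0.0442]
bed 2727 [array([ 616.5, -256. ]), array([218.5, 292.1]), np.float64(7.4)] med [ 0.5828 -0.269   0.0403] zp [0.032  0.0403 0.0486]
tray 1172 [array([ 6.174e+02, -2.000e-01]), array([192.7, 112. ]), np.float64(3.0)] med [ 0.6183 -0.0077  0.0056] zp [-0.0038  0.0056  0.0273]
roll 155 [array([611.8,  12.6]), array([61. , 43.6]), np.float64(6.0)] med [0.6045 0.0157 0.0507] zp [0.0391 0.0507 0.1013]
grip 48 [array([611.6,  13. ]), array([26.4, 21.6]), np.float64(13.2)] med [0.6105 0.0123 0.0951] zp [0.0804 0.0951 0.1047]
jar 248 [array([436.8,   2.1]), array([61.6, 65.5]), np.float64(36.5)] med [0.4352 0.0041 0.0938] zp [0.0598 0.0938 0.1033]
yel 442 [array([279. , 525.5]), array([ 50.7, 129.7]), np.float64(33.6)] med [0.2808 0.5215 0.0151] zp [0.0047 0.0151 0.0255]
yel 442 [array([241.3, 343.5]), array([ 50.4, 127.1]), np.float64(18.0)] med [0.2413 0.3416 0.0158] zp [0.0038 0.0158 0.0246]
yel 436 [array([ 352.5, -163.5]), array([127.2,  51.4]), np.float64(83.1)] med [ 0.3514 -0.1619  0.0158] zp [0.0028 0.0158 0.0258]
```

View pics/crop.png

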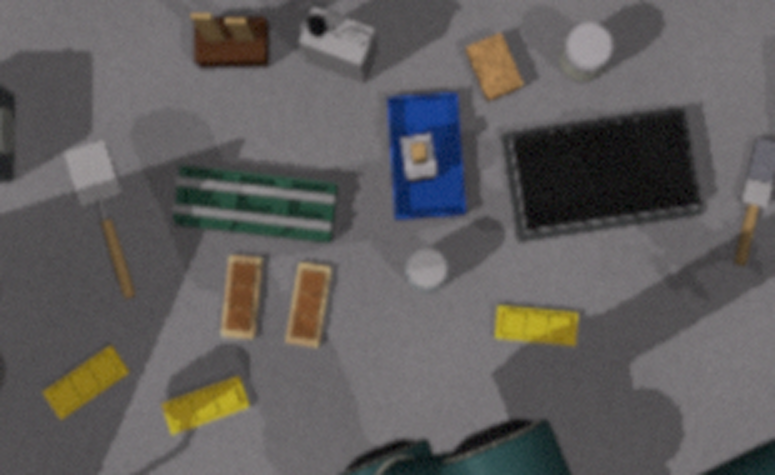

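The crop confirms them: the two boards with brown slats at full-picture px (237,219) and (264,221) fit the description. The plain yellow ones are the look-alikes. I'll turn the tool and move over the bed for a closer look.

Emit:
jog_arm:
  increments:
    - [[0,0,0,0,0,0.788,1],[0,0,0,0,0,0.788,1],[0,0,0,0,0,0.788,1],[0,0,0,0,0,0.788,1],[0,0,0,0,0,0.788,1]]

```text
time: 0.52
tool_pos: [0.2707, -0.618, 0.3031]
tcp_rot: [-3.14, 0.006, 0.001]
wrist_force: [0.2, -1.5, 0.1]
width: 1.001
grip_force: 0.0
```

Emit:
jog_arm:
  increments:
    - [[0.75,-0.8,0,0,0,0,1],[0.75,-0.8,0,0,0,0,1],[0.75,-0.8,0,0,0,0,1],[0.75,-0.8,0,0,0,0,1],[0.75,-0.8,0,0,0,0,1]]

```text
time: 0.93
tool_pos: [0.3838, -0.4969, 0.3032]
tcp_rot: [-3.141, 0.001, 0.001]
wrist_force: [0.6, -0.7, 0.2]
width: 1.004
grip_force: 0.0
```

Emit:
jog_arm:
  increments:
    - [[0.75,-0.8,0,0,0,0,1],[0.75,-0.8,0,0,0,0,1],[0.75,-0.8,0,0,0,0,1],[0.75,-0.8,0,0,0,0,1],[0.75,-0.8,0,0,0,0,1]]

```text
time: 1.35
tool_pos: [0.4964, -0.3767, 0.3033]
tcp_rot: [-3.141, -0.0, 0.001]
wrist_force: [0.2, -0.2, 0.3]
width: 1.0
grip_force: 0.0
```

Emit:
jog_arm:
  increments:
    - [[0.75,-0.8,0,0,0,0,1],[0.75,-0.8,0,0,0,0,1],[0.75,-0.8,0,0,0,0,1],[0.75,-0.8,0,0,0,0,1],[0.75,-0.8,0,0,0,0,1]]

```text
time: 1.77
tool_pos: [0.6089, -0.2567, 0.3032]
tcp_rot: [-3.141, -0.0, 0.001]
wrist_force: [-0.1, 0.5, 0.6]
width: 1.003
grip_force: 0.0
```

Run:
```python
from h import *
im,d,p,M=cam("wrist"); cv2.imwrite("pics/w1.png",im); np.savez("w1.npz",im=im,X=cloud(d,p,M))
im2,d2,p2,M2=cam("top"); cv2.imwrite("pics/top1.png",im2)
s=read_state(); print(s["tool_pos"],s["tcp_rot"],s["q"],s["time"])
```

```text
[ 0.61078999 -0.25427886  0.30311682] [-3.13954841e+00 -7.55942533e-03 -7.47768268e-04] [-0.4329844   0.23951087  1.63555713  0.00214432  1.26695172  1.13235433] 1.8667
```

View pics/w1.png

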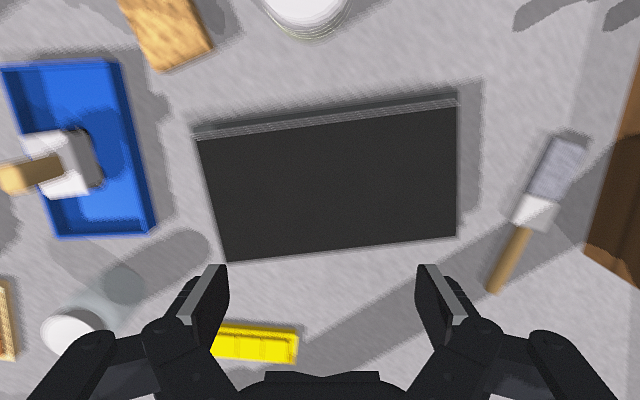

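The wrist view shows the black bed plate, with corners near (195,138), (458,103), (457,237) and (226,262). The tray and roller are at left around (80,150). Next I'll measure the bed and check for a third board where the arm had been in the way.

Run:
```python
from h import *
z=np.load("w1.npz"); im=z["im"]; X=z["X"]
g=im.max(2); m=((g<62)&(np.abs(X[...,2]-.04)<.006)).astype(np.uint8); m[265:]=0
m=cv2.morphologyEx(m,cv2.MORPH_OPEN,np.ones((5,5)))
P=X[m>0]; r=cv2.minAreaRect(P[:,:2].astype(np.float32)*1000); print("bed",r,np.median(P[:,2]),np.median(P[:,:2],0))
h=cv2.cvtColor(im,cv2.COLOR_BGR2HSV)
m=(h[...,0]>105)&(h[...,0]<130)&(h[...,1]>120)&(X[...,2]>.018); P=X[m]; print("tray rim",cv2.minAreaRect(P[:,:2].astype(np.float32)*1000),np.median(P[:,2]))
im=cv2.imread("pics/top1.png"); h=cv2.cvtColor(im,cv2.COLOR_BGR2HSV)
m=((h[...,0]<22)&(h[...,1]>70)).astype(np.uint8); m[:, :105]=0; m[:80]=0;m[385:]=0;m[:,515:]=0
n,l,st,c=cv2.connectedComponentsWithStats(m)
for i in range(1,n):
    if st[i,4]>80: print(c[i].round(),st[i])
```

```text
bed ((590.7979736328125, -360.95367431640625), (166.5953369140625, 460.7961120605469), 0.9233018755912781) 0.038613546368368085 [ 0.59498722 -0.27220946]
tray rim ((627.5326538085938, -135.7610321044922), (186.4997100830078, 387.7068176269531), 2.8551244735717773) 0.02371678050394535
[232. 116.] [216 105  31  22 573]
[337. 126.] [326 113  23  27 382]
[488. 156.] [ 461  121   54   71 3688]
[438. 194.] [434 182   9  24 113]
[187. 203.] [181 188  13  31 153]
[236. 218.] [229 202  16  33 422]
[263. 221.] [255 205  17  33 417]
[191. 363.] [ 165  344   50   41 1423]
```

Emit:
jog_arm:
  increments:
    - [[-0.2,-0.825,0,0,0,0,1],[-0.2,-0.825,0,0,0,0,1],[-0.2,-0.825,0,0,0,0,1],[-0.2,-0.825,0,0,0,0,1],[-0.2,-0.825,0,0,0,0,1]]

```text
time: 2.28
tool_pos: [0.5772, -0.1339, 0.3032]
tcp_rot: [-3.142, 0.001, 0.002]
wrist_force: [0.8, -0.2, -0.9]
width: 1.001
grip_force: 0.0
```

Emit:
jog_arm:
  increments:
    - [[-0.2,-0.825,0,0,0,0,1],[-0.2,-0.825,0,0,0,0,1],[-0.2,-0.825,0,0,0,0,1],[-0.2,-0.825,0,0,0,0,1],[-0.2,-0.825,0,0,0,0,1]]

```text
time: 2.7
tool_pos: [0.5472, -0.0103, 0.3034]
tcp_rot: [3.141, -0.001, -0.001]
wrist_force: [0.1, 0.4, -0.7]
width: 1.0
grip_force: 0.0
```

Emit:
jog_arm:
  increments:
    - [[-0.2,-0.825,0,0,0,0,1],[-0.2,-0.825,0,0,0,0,1],[-0.2,-0.825,0,0,0,0,1],[-0.2,-0.825,0,0,0,0,1],[-0.2,-0.825,0,0,0,0,1]]

```text
time: 3.12
tool_pos: [0.5173, 0.1134, 0.3035]
tcp_rot: [3.141, -0.0, -0.001]
wrist_force: [0.1, 0.8, 0.8]
width: 1.001
grip_force: 0.0
```

Emit:
jog_arm:
  increments:
    - [[-0.2,-0.825,0,0,0,0,1],[-0.2,-0.825,0,0,0,0,1],[-0.2,-0.825,0,0,0,0,1],[-0.2,-0.825,0,0,0,0,1],[-0.2,-0.825,0,0,0,0,1]]

```text
time: 3.53
tool_pos: [0.4875, 0.2371, 0.3035]
tcp_rot: [3.141, -0.0, -0.001]
wrist_force: [0.7, 0.2, -0.8]
width: 1.001
grip_force: 0.0
```

Emit:
jog_arm:
  increments:
    - [[0,0,0,0,0,0,1],[0,0,0,0,0,0,1],[0,0,0,0,0,0,1],[0,0,0,0,0,0,1],[0,0,0,0,0,0,1]]

```text
time: 3.95
tool_pos: [0.4884, 0.2356, 0.3038]
tcp_rot: [3.141, -0.002, -0.0]
wrist_force: [-0.1, -0.2, -0.1]
width: 0.999
grip_force: 0.0
```

```bash
cat >> h.py <<'E'
def big(m,lo=400):
    """connected blobs of a mask, largest first"""
    m=cv2.morphologyEx(m.astype(np.uint8),cv2.MORPH_OPEN,np.ones((3,3)))
    n,l,st,c=cv2.connectedComponentsWithStats(m)
    return [l==i for i in sorted(range(1,n),key=lambda i:-st[i,4]) if st[i,4]>lo]
def rect(X,m):
    """centre (m), size (mm, long first), long axis angle in (-90,90]"""
    P=X[m]; P=P[~np.isnan(P[:,0])]
    (c,s,a)=cv2.minAreaRect(P[:,:2].astype(np.float32)*1000)
    if s[0]<s[1]: s=s[::-1]; a-=90
    a=(a+90)%180-90
    return np.round(c,1),np.round(s,1),round(a,2),np.percentile(P[:,2],[10,50,90]).round(4)
E
python3 - <<'E'
from h import *
im,d,p,M=cam("wrist"); X=cloud(d,p,M); cv2.imwrite("pics/w2.png",im); np.savez("w2.npz",im=im,X=X)
s=read_state(); print(s["tool_pos"],s["tcp_rot"],s["q"][5])
h=cv2.cvtColor(im,cv2.COLOR_BGR2HSV); H,S=h[...,0],h[...,1]
for b in big((H<25)&(S>60)&(X[...,2]<.03),1500): print("board",rect(X,b),np.argwhere(b).mean(0).round())
for b in big((H>60)&(H<95)&(S>60)&(X[...,2]>.028)&(X[...,2]<.05)): print("rack",rect(X,b))
z=np.load("w1.npz"); i1=z["im"]; X1=z["X"]
m=(i1.max(2)<62)&(np.abs(X1[...,2]-.04)<.008); m[262:]=0
print("bed",rect(X1,big(m)[0]))
h=cv2.cvtColor(i1,cv2.COLOR_BGR2HSV)
m=(h[...,0]>105)&(h[...,0]<130)&(h[...,1]>120)&(X1[...,2]>-.01); print("tray",rect(X1,big(m)[0]))
E
```

```text
[0.48839991 0.23570553 0.30380628] [ 3.14131616e+00 -2.07149130e-03 -8.95390825e-05] 1.9760173768608769
board (array([406.9, 289.2]), array([125.1,  50.1]), -6.0, array([0.0097, 0.0159, 0.0174])) [228. 278.]
board (array([392.5, 185.3]), array([125. ,  53.9]), -10.26, array([0.0094, 0.0157, 0.0173])) [238. 362.]
board (array([469.5, 476.5]), array([123.6,  19. ]), 17.6, array([0.0093, 0.0162, 0.0184])) [180. 110.]
rack (array([583.5, 261. ]), array([241.9,  18.8]), 82.15, array([0.029 , 0.0343, 0.0363]))
rack (array([552.4, 305.4]), array([29.4, 26.2]), -7.64, array([0.0287, 0.0296, 0.0306]))
rack (array([541.5, 226.3]), array([29.4, 25.9]), -8.1, array([0.0287, 0.0296, 0.0306]))
rack (array([562.9, 378.4]), array([29.1, 14.1]), -5.81, array([0.0287, 0.0296, 0.0307]))
bed (array([ 588.9, -267.3]), array([261.3, 139.9]), -82.59, array([0.0377, 0.0386, 0.0395]))
tray (array([619.6,  13.6]), array([200.2, 136.1]), 2.68, array([0.0018, 0.0032, 0.0233]))
```

View pics/w2.png

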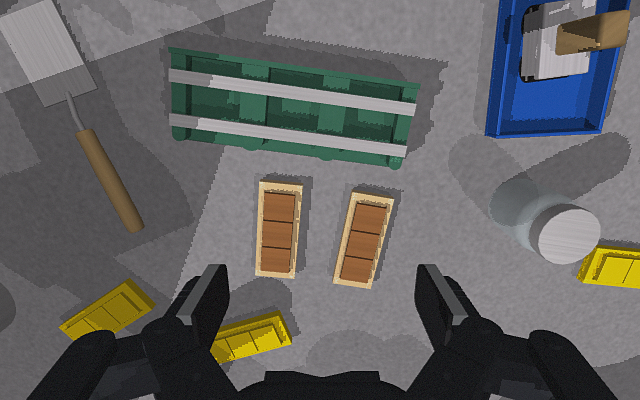

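This view shows the two boards at px (278,228) and (362,238), and the rack at (290,105) with its mouths facing the robot. The third blob, at (110,180), is the spatula handle. Next I'll descend on board A at px (278,228).

Emit:
jog_arm:
  increments:
    - [[-0.907,-0.593,0,0,0,0,0.6],[-0.907,-0.593,0,0,0,0,0.6],[-0.907,-0.593,0,0,0,0,0.6],[0,0,0.7,0,0,0.5,0.6],[0,0,0.7,0,0,0.5,0.6]]

```text
time: 4.42
tool_pos: [0.4065, 0.2911, 0.2634]
tcp_rot: [-3.134, 0.165, -0.006]
wrist_force: [-0.1, 0.4, 0.0]
width: 0.802
grip_force: 0.0
```

Emit:
jog_arm:
  increments:
    - [[0,0,1,0,0,0,0.6],[0,0,1,0,0,0,0.6],[0,0,1,0,0,0,0.6],[0,0,1,0,0,0,0.6],[0,0,0.8,0,0,0,0.6]]

```text
time: 4.83
tool_pos: [0.406, 0.289, 0.1159]
tcp_rot: [3.136, -0.166, -0.002]
wrist_force: [-0.2, -0.1, -0.2]
width: 0.798
grip_force: 0.0
```

Run:
```python
from h import *
z=np.load("w2.npz"); im=z["im"]; X=z["X"]
h=cv2.cvtColor(im,cv2.COLOR_BGR2HSV); H,S=h[...,0],h[...,1]
m=(H>60)&(H<95)&(S>60); m[230:]=0; P=X[m]; a=np.deg2rad(-7.85)
c=np.array([.54695,.26585]); Q=(P[:,:2]-c)@np.array([[np.cos(a),-np.sin(a)],[np.sin(a),np.cos(a)]])
for lo,hi in((.012,.02),(.026,.033),(.034,.04)):
    k=(P[:,2]>lo)&(P[:,2]<hi); print(lo,k.sum(),"u",np.percentile(Q[k,0],[0.3,1,3,97,99.7]).round(4),"v",np.percentile(Q[k,1],[1,99]).round(4))
k=(P[:,2]>.026)&(P[:,2]<.033)&(Q[:,0]<-.03); print(np.histogram(Q[k,1],bins=np.arange(-.13,.13,.01)))
s=read_state(); print(s["tool_pos"],s["tcp_rot"])
im,d,p,M=cam("wrist"); cv2.imwrite("pics/w3.png",im)
```

```text
0.012 8446 u [-0.0432 -0.0428 -0.0415  0.0398  0.0411] v [-0.1068  0.1071]
0.026 4661 u [-0.042  -0.041  -0.0391  0.0402  0.0412] v [-0.12    0.1199]
0.034 1388 u [0.0411 0.0411 0.0412 0.046  0.0461] v [-0.1185  0.1187]
(array([  6, 103,  31,   0,   0,   0,   0,  15,  99, 101,  13,   0,   0,
         0,   0,  18, 104, 102,  17,   0,   0,   0,   0,  40, 114]), array([-1.30000000e-01, -1.20000000e-01, -1.10000000e-01, -1.00000000e-01,
       -9.00000000e-02, -8.00000000e-02, -7.00000000e-02, -6.00000000e-02,
       -5.00000000e-02, -4.00000000e-02, -3.00000000e-02, -2.00000000e-02,
       -1.00000000e-02, -5.55111512e-17,  1.00000000e-02,  2.00000000e-02,
        3.00000000e-02,  4.00000000e-02,  5.00000000e-02,  6.00000000e-02,
        7.00000000e-02,  8.00000000e-02,  9.00000000e-02,  1.00000000e-01,
        1.10000000e-01,  1.20000000e-01]))
[0.40603055 0.28899439 0.11586525] [ 3.13628642e+00 -1.65771217e-01 -1.81390849e-03]
```

View pics/w3.png

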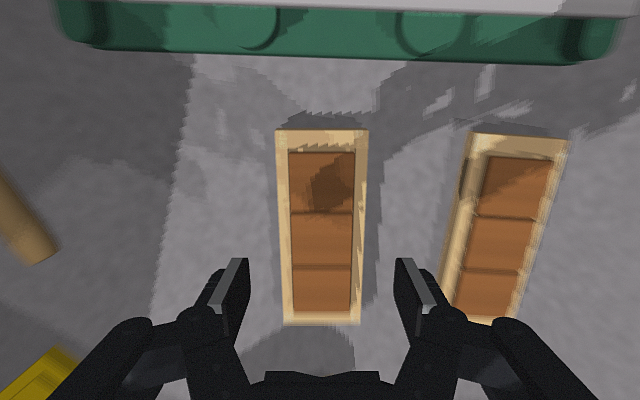

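The view shows board A centred between the fingers (board middle at about px 322, finger midpoint at 321). I'll lower, grip and lift.

Emit:
jog_arm:
  increments:
    - [[0,0,0.5,0,0,0,0.6],[0,0,0.5,0,0,0,0.6],[0,0,0.48,0,0,0,0.6],[0,0,0,0,0,0,0.6],[0,0,0,0,0,0,0.2]]
  force: 50

```text
time: 5.3
tool_pos: [0.4065, 0.2896, 0.0736]
tcp_rot: [3.136, -0.165, -0.002]
wrist_force: [-0.2, 0.1, 0.5]
width: 0.68
grip_force: 0.0
```

Emit:
jog_arm:
  increments:
    - [[0,0,0,0,0,0,-0.2],[0,0,0,0,0,0,-0.2],[0,0,0,0,0,0,-0.2],[0,0,0,0,0,0,-0.2],[0,0,0,0,0,0,-0.2]]
  force: 50

```text
time: 5.72
tool_pos: [0.4074, 0.2906, 0.0748]
tcp_rot: [-3.136, 0.164, -0.003]
wrist_force: [0.4, -0.7, 6.3]
width: 0.567
grip_force: 52.6
```

Emit:
jog_arm:
  increments:
    - [[0,0,-0.6,0,0,0,-0.2],[0,0,-1,0,0,0,-0.2],[0,0,-1,0,0,0,-0.2],[0,0,-1,0,0,0,-0.2],[0,0,-1,0,0,0,-0.2]]
  force: 60

```text
time: 6.13
tool_pos: [0.4057, 0.2898, 0.2123]
tcp_rot: [3.137, -0.164, -0.002]
wrist_force: [0.0, 1.1, -2.1]
width: 0.562
grip_force: 64.1
```

Emit:
jog_arm:
  increments:
    - [[0.38,0.815,-0.3,0,0,0,-0.2],[0.38,0.815,-0.3,0,0,0,-0.2],[0.38,0.815,0,0,0,0,-0.2],[0.38,0.815,0,0,0,0,-0.2],[0.38,0.815,0,0,0,0,-0.2]]

```text
time: 6.55
tool_pos: [0.4502, 0.1615, 0.2295]
tcp_rot: [-3.137, 0.163, -0.0]
wrist_force: [0.6, -0.3, -2.1]
width: 0.561
grip_force: 64.1
```

Emit:
jog_arm:
  increments:
    - [[0.38,0.815,0,0,0,0,-0.2],[0.38,0.815,0,0,0,0,-0.2],[0.38,0.815,0,0,0,0,-0.2],[0.38,0.815,0,0,0,0,-0.2],[0.38,0.815,0,0,0,0,-0.2]]

```text
time: 6.97
tool_pos: [0.494, 0.0338, 0.229]
tcp_rot: [-3.137, 0.164, 0.001]
wrist_force: [1.0, 0.3, -2.2]
width: 0.56
grip_force: 64.1
```

Emit:
jog_arm:
  increments:
    - [[0.38,0.815,0,0,0,0,-0.2],[0.38,0.815,0,0,0,0,-0.2],[0.38,0.815,0,0,0,0,-0.2],[0.38,0.815,0,0,0,0,-0.2],[0.38,0.815,0,0,0,0,-0.2]]

```text
time: 7.38
tool_pos: [0.538, -0.0936, 0.2289]
tcp_rot: [-3.137, 0.164, 0.002]
wrist_force: [0.5, 1.1, -1.9]
width: 0.564
grip_force: 64.1
```

Emit:
jog_arm:
  increments:
    - [[0.38,0.815,0,0,0,0,-0.2],[0.38,0.815,0,0,0,0,-0.2],[0.38,0.815,0,0,0,0,-0.2],[0.38,0.815,0,0,0,0,-0.2],[0.38,0.815,0,0,0,0,-0.2]]

```text
time: 7.8
tool_pos: [0.582, -0.221, 0.2287]
tcp_rot: [-3.137, 0.164, 0.002]
wrist_force: [-1.0, -0.1, -2.0]
width: 0.557
grip_force: 64.1
```

Emit:
jog_arm:
  increments:
    - [[0,0,0,0,0,-0.744,-0.2],[0,0,0,0,0,-0.744,-0.2],[0,0,0,0,0,-0.744,-0.2],[0,0,0,0,0,0,-0.2],[0,0,0,0,0,0,-0.2]]

```text
time: 8.22
tool_pos: [0.5818, -0.2198, 0.2288]
tcp_rot: [-3.135, -0.199, 0.002]
wrist_force: [-0.9, 0.7, -1.7]
width: 0.563
grip_force: 64.1
```

Run:
```python
from h import *
s=read_state(); print(s["tool_pos"],s["tcp_rot"],s["width"],s["grip_force"])
im,d,p,M=cam("wrist"); cv2.imwrite("pics/w4.png",im)
```

```text
[ 0.58180441 -0.21983857  0.22881349] [-3.13461718e+00 -1.99341971e-01  1.67769531e-03] 0.5625566235852556 64.09015417098999
```

View pics/w4.png

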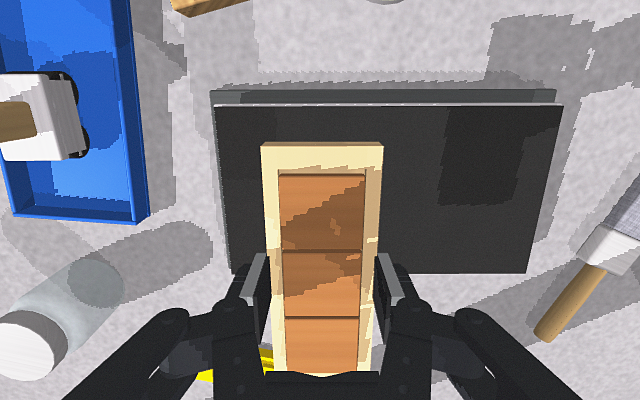

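The board is held level and lined up over the bed. The plate corners are at px (216,106), (562,106), (527,273) and (234,273), which I'll cast onto z = 40 mm.

```bash
cat >> h.py <<'E'
def cast(uv,p,M,z):
    r=np.array([(uv[0]-p["cx"])/p["fx"],(uv[1]-p["cy"])/p["fy"],1])@M[:3,:3].T
    return M[:3,3]+r*(z-M[2,3])/r[2]
E
python3 - <<'E'
from h import *
s=read_state(); p=viewer.camera_params("wrist"); T=np.eye(4);T[:3,:3]=Ro.from_rotvec(s["tcp_rot"]).as_matrix();T[:3,3]=s["tool_pos"]; M=T@p["hand_eye"]
C=np.array([cast(q,p,M,.04) for q in((216,106),(562,106),(527,273),(234,273))]); print(C.round(4),C.mean(0),np.linalg.norm(C-np.roll(C,-1,0),axis=1).round(4))
E
```

```text
[[ 0.642  -0.1316  0.04  ]
 [ 0.675  -0.3909  0.04  ]
 [ 0.532  -0.4122  0.04  ]
 [ 0.4986 -0.1509  0.04  ]] [ 0.58690866 -0.27141149  0.04      ] [0.2614 0.1446 0.2635 0.1447]
```

Emit:
jog_arm:
  increments:
    - [[0,0,1,0,0,0,-0.2],[0,0,1,0,0,0,-0.2],[0,0,0.8,0,0,0,-0.2],[0,0,0.5,0,0,0,-0.2],[0,0,0.3,0,0,0,-0.2]]

```text
time: 8.68
tool_pos: [0.5805, -0.219, 0.1185]
tcp_rot: [-3.133, -0.201, 0.007]
wrist_force: [0.2, -0.1, -1.9]
width: 0.566
grip_force: 64.1
```

Emit:
jog_arm:
  increments:
    - [[0,0,0.1,0,0,0,-0.2],[0,0,0.07,0,0,0,-0.2],[0,0,0,0,0,0,-0.2],[0,0,0,0,0,0,-0.2],[0,0,0,0,0,0,-0.2]]

```text
time: 9.1
tool_pos: [0.5832, -0.2204, 0.118]
tcp_rot: [3.134, 0.203, 0.004]
wrist_force: [-0.1, -0.1, -1.5]
width: 0.559
grip_force: 64.1
```

Emit:
jog_arm:
  increments:
    - [[0,0,0.05,0,0,0,-0.2],[0,0,0.05,0,0,0,-0.2],[0,0,0,0,0,0,-0.2],[0,0,0,0,0,0,-0.2],[0,0,0,0,0,0,-0.2]]

```text
time: 9.52
tool_pos: [0.583, -0.2203, 0.1149]
tcp_rot: [3.134, 0.203, 0.003]
wrist_force: [-1.7, -0.0, 5.1]
width: 0.564
grip_force: 64.9
```

Run:
```python
from h import *
s=read_state(); print(s["tool_pos"],s["wrist_force"])
```

```text
[ 0.58299414 -0.22033735  0.11494565] [-1.68205616 -0.03088607  5.116884  ]
```

Emit:
jog_arm:
  increments:
    - [[0,0,0,0,0,0,0.5],[0,0,0,0,0,0,0.5],[0,0,0,0,0,0,0.5],[0,0,-0.5,0,0,0,0.5],[0,0,-1,0,0,0,0.5]]

```text
time: 9.93
tool_pos: [0.579, -0.2187, 0.1539]
tcp_rot: [-3.131, -0.202, 0.014]
wrist_force: [0.4, 0.0, -0.7]
width: 0.749
grip_force: 0.0
```

Emit:
jog_arm:
  increments:
    - [[0,0,-1,0,0,0,0.6],[0,0,-1,0,0,0,0.6],[0,0,-1,0,0,0,0.6],[-0.285,-0.889,0,0,0,0,0.6],[-0.285,-0.889,0,0,0,0,0.6]]

```text
time: 10.35
tool_pos: [0.5602, -0.1704, 0.2518]
tcp_rot: [3.133, 0.199, 0.01]
wrist_force: [0.0, -0.1, -1.5]
width: 0.794
grip_force: 0.0
```

Emit:
jog_arm:
  increments:
    - [[-0.285,-0.889,0,0,0,0,0.6],[-0.285,-0.889,0,0,0,0,0.6],[-0.285,-0.889,0,0,0,0,0.6],[-0.285,-0.889,0,0,0,0,0.6],[-0.285,-0.889,0,0,0,0,0.6]]

```text
time: 10.77
tool_pos: [0.4979, -0.0415, 0.2482]
tcp_rot: [-3.135, -0.202, 0.0]
wrist_force: [0.1, 0.4, 0.5]
width: 0.796
grip_force: 0.0
```

Emit:
jog_arm:
  increments:
    - [[-0.285,-0.889,0,0,0,0,0.6],[-0.285,-0.889,0,0,0,0,0.6],[-0.285,-0.889,0,0,0,0,0.6],[-0.285,-0.889,0,0,0,0,0.6],[-0.285,-0.889,0,0,0,0,0.6]]

```text
time: 11.18
tool_pos: [0.4383, 0.0852, 0.2483]
tcp_rot: [-3.135, -0.202, -0.0]
wrist_force: [0.9, -0.4, 0.8]
width: 0.798
grip_force: 0.0
```

Emit:
jog_arm:
  increments:
    - [[-0.285,-0.889,0,0,0,0,0.6],[-0.285,-0.889,0,0,0,0,0.6],[-0.285,-0.889,0,0,0,0,0.6],[-0.285,-0.889,0,0,0,0,0.6],[0,0,0,0,0,0,0.6]]

```text
time: 11.6
tool_pos: [0.3896, 0.1886, 0.2483]
tcp_rot: [-3.133, -0.208, 0.001]
wrist_force: [-0.4, -1.4, -0.6]
width: 0.801
grip_force: 0.0
```

Emit:
jog_arm:
  increments:
    - [[0,0,0.7,0,0,0.59,0.6],[0,0,0.7,0,0,0.59,0.6],[0,0,0.7,0,0,0.59,0.6],[0,0,0,0,0,0.59,0.6],[0,0,0,0,0,0.59,0.6]]

```text
time: 12.02
tool_pos: [0.3904, 0.1845, 0.1834]
tcp_rot: [3.126, -0.286, -0.006]
wrist_force: [1.2, -0.5, 1.5]
width: 0.806
grip_force: 0.0
```

Run:
```python
from h import *
s=read_state(); print(s["tool_pos"],s["tcp_rot"])
im,d,p,M=cam("wrist"); X=cloud(d,p,M); cv2.imwrite("pics/w5.png",im)
h=cv2.cvtColor(im,cv2.COLOR_BGR2HSV); H,S=h[...,0],h[...,1]
for b in big((H<25)&(S>60)&(X[...,2]<.03)&(X[...,2]>.008),1500): print("board",rect(X,b),np.argwhere(b).mean(0).round())
```

```text
[0.39035325 0.18452416 0.18336079] [ 3.12633634 -0.28636085 -0.00551899]
board (array([392.8, 187. ]), array([124.7,  50.2]), -10.34, array([0.0102, 0.016 , 0.0173])) [191. 318.]
```

Emit:
jog_arm:
  increments:
    - [[0.07,-0.09,1,0,0,0,0.6],[0,0,1,0,0,0,0.6],[0,0,0.8,0,0,0,0.6],[0,0,0.5,0,0,0,0.6],[0,0,0.3,0,0,0,0.6]]

```text
time: 12.48
tool_pos: [0.393, 0.1869, 0.0754]
tcp_rot: [3.127, -0.28, -0.004]
wrist_force: [-0.3, 0.6, 0.4]
width: 0.801
grip_force: 0.0
```

Emit:
jog_arm:
  increments:
    - [[0,0,0,0,0,0,0.2],[0,0,0,0,0,0,-0.2],[0,0,0,0,0,0,-0.2],[0,0,0,0,0,0,-0.2],[0,0,0,0,0,0,-0.2]]
  force: 60

```text
time: 12.9
tool_pos: [0.3949, 0.1881, 0.0784]
tcp_rot: [-3.128, 0.282, -0.003]
wrist_force: [0.1, -0.4, -2.2]
width: 0.558
grip_force: 61.9
```

Emit:
jog_arm:
  increments:
    - [[0,0,0,0,0,0,-0.2],[0,0,0,0,0,0,-0.2],[0,0,0,0,0,0,-0.2],[0,0,0,0,0,0,-0.2],[0,0,0,0,0,0,-0.2]]

```text
time: 13.32
tool_pos: [0.3943, 0.1879, 0.0776]
tcp_rot: [-3.129, 0.282, -0.001]
wrist_force: [0.1, -0.8, 0.0]
width: 0.558
grip_force: 62.1
```

Emit:
jog_arm:
  increments:
    - [[0,0,-0.7,0,0,0,-0.2],[0,0,-1,0,0,0,-0.2],[0,0,-1,0,0,0,-0.2],[0,0,-1,0,0,0,-0.2],[0,0,-1,0,0,0,-0.2]]

```text
time: 13.73
tool_pos: [0.3936, 0.1876, 0.2195]
tcp_rot: [3.129, -0.282, -0.001]
wrist_force: [0.4, -0.2, -2.7]
width: 0.557
grip_force: 62.8
```

Emit:
jog_arm:
  increments:
    - [[0.475,0.765,-0.2,0,0,0,-0.2],[0.475,0.765,-0.2,0,0,0,-0.2],[0.475,0.765,0,0,0,0,-0.2],[0.475,0.765,0,0,0,0,-0.2],[0.475,0.765,0,0,0,0,-0.2]]

```text
time: 14.15
tool_pos: [0.4438, 0.0611, 0.2305]
tcp_rot: [-3.129, 0.281, -0.001]
wrist_force: [0.1, 0.5, -2.3]
width: 0.555
grip_force: 62.8
```

Emit:
jog_arm:
  increments:
    - [[0.475,0.765,0,0,0,0,-0.2],[0.475,0.765,0,0,0,0,-0.2],[0.475,0.765,0,0,0,0,-0.2],[0.475,0.765,0,0,0,0,-0.2],[0.475,0.765,0,0,0,0,-0.2]]

```text
time: 14.57
tool_pos: [0.4933, -0.0648, 0.2301]
tcp_rot: [-3.129, 0.282, 0.001]
wrist_force: [-0.4, 1.4, -1.9]
width: 0.556
grip_force: 62.8
```

Emit:
jog_arm:
  increments:
    - [[0.475,0.765,0,0,0,0,-0.2],[0.475,0.765,0,0,0,0,-0.2],[0.475,0.765,0,0,0,0,-0.2],[0.475,0.765,0,0,0,0,-0.2],[0.475,0.765,0,0,0,0,-0.2]]

```text
time: 14.98
tool_pos: [0.5429, -0.1903, 0.2298]
tcp_rot: [-3.129, 0.282, 0.001]
wrist_force: [1.0, 0.4, -1.4]
width: 0.56
grip_force: 62.8
```

Emit:
jog_arm:
  increments:
    - [[0.475,0.765,0,0,0,0,-0.2],[0.475,0.765,0,0,0,0,-0.2],[0.475,0.765,0,0,0,0,-0.2],[0.475,0.765,0,0,0,0,-0.2],[0.475,0.765,0,0,0,0,-0.2]]

```text
time: 15.4
tool_pos: [0.5925, -0.3159, 0.2296]
tcp_rot: [-3.128, 0.282, 0.002]
wrist_force: [0.5, 0.1, -1.3]
width: 0.558
grip_force: 62.8
```

Emit:
jog_arm:
  increments:
    - [[0,0,0,0,0,-0.59,-0.2],[0,0,0,0,0,-0.59,-0.2],[0,0,0,0,0,-0.59,-0.2],[0,0,0,0,0,-0.59,-0.2],[0,0,0,0,0,-0.59,-0.2]]

```text
time: 15.82
tool_pos: [0.5922, -0.3147, 0.2295]
tcp_rot: [-3.134, -0.207, 0.002]
wrist_force: [1.1, -0.5, -1.8]
width: 0.554
grip_force: 62.9
```

Run:
```python
from h import *
s=read_state(); print(s["tool_pos"],s["tcp_rot"],s["width"],s["grip_force"])
im,d,p,M=cam("wrist"); cv2.imwrite("pics/w6.png",im)
```

```text
[ 0.59216748 -0.31473947  0.2294635 ] [-3.13389182e+00 -2.07250799e-01  1.94059901e-03] 0.5543875816942395 62.8744912147522
```

View pics/w6.png

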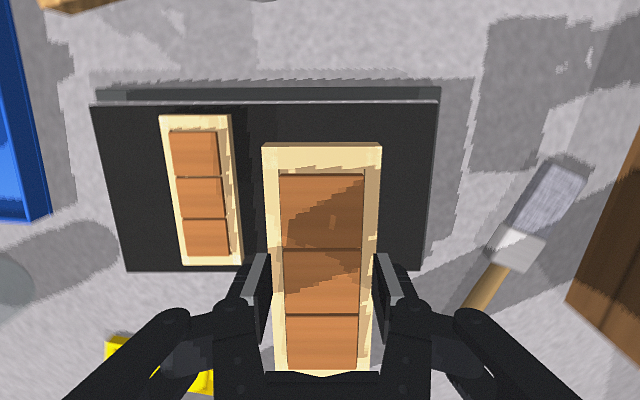

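Board A lies squarely on the bed (px 200,190) and board B is held beside it. I'll lower B.

Emit:
jog_arm:
  increments:
    - [[0,0,1,0,0,0,-0.2],[0,0,1,0,0,0,-0.2],[0,0,0.8,0,0,0,-0.2],[0,0,0.5,0,0,0,-0.2],[0,0,0.3,0,0,0,-0.2]]

```text
time: 16.28
tool_pos: [0.5909, -0.3138, 0.1191]
tcp_rot: [-3.132, -0.201, 0.006]
wrist_force: [0.5, 0.5, -2.7]
width: 0.558
grip_force: 62.9
```

Emit:
jog_arm:
  increments:
    - [[0,0,0.1,0,0,0,-0.2],[0,0,0.05,0,0,0,-0.2],[0,0,0,0,0,0,-0.2],[0,0,0,0,0,0,-0.2],[0,0,0,0,0,0,-0.2]]

```text
time: 16.7
tool_pos: [0.5935, -0.3153, 0.1196]
tcp_rot: [3.133, 0.203, 0.004]
wrist_force: [-0.9, -0.2, -2.0]
width: 0.555
grip_force: 62.9
```

Emit:
jog_arm:
  increments:
    - [[0,0,0.05,0,0,0,-0.2],[0,0,0.05,0,0,0,-0.2],[0,0,0,0,0,0,-0.2],[0,0,0,0,0,0,-0.2],[0,0,0,0,0,0,-0.2]]

```text
time: 17.12
tool_pos: [0.5934, -0.3153, 0.1166]
tcp_rot: [3.134, 0.203, 0.003]
wrist_force: [-0.8, 0.3, 5.5]
width: 0.553
grip_force: 63.7
```

Emit:
jog_arm:
  increments:
    - [[0,0,0,0,0,0,0.5],[0,0,0,0,0,0,0.5],[0,0,0,0,0,0,0.5],[0,0,-0.5,0,0,0,0.5],[0,0,-1,0,0,0,0.5]]

```text
time: 17.53
tool_pos: [0.5895, -0.313, 0.1557]
tcp_rot: [-3.129, -0.202, 0.013]
wrist_force: [-0.4, 0.7, 0.2]
width: 0.751
grip_force: 0.0
```

Emit:
jog_arm:
  increments:
    - [[0,-0.4,-1,0,0,0,0.6],[0,-0.4,-1,0,0,0,0.6],[0,-0.4,-1,0,0,0,0.6],[0,-0.4,-1,0,0,0,0.6],[0,0,-0.6,0,0,0,0.6]]

```text
time: 17.95
tool_pos: [0.5871, -0.2657, 0.3033]
tcp_rot: [3.133, 0.205, 0.007]
wrist_force: [0.8, -0.0, 0.5]
width: 0.797
grip_force: 0.0
```

Emit:
jog_arm:
  increments:
    - [[0.2,-0.91,0,0,0,0,0.6],[0.2,-0.91,0,0,0,0,0.6],[0.2,-0.91,0,0,0,0,0.6],[0.2,-0.91,0,0,0,0,0.6],[0.2,-0.91,0,0,0,0,0.6]]

```text
time: 18.37
tool_pos: [0.5983, -0.1267, 0.2991]
tcp_rot: [3.135, 0.202, 0.001]
wrist_force: [-0.6, 1.2, 0.6]
width: 0.802
grip_force: 0.0
```

```bash
cat > bd.py <<'E'
from h import *
def boards(tag):
    im,d,p,M=cam("wrist"); X=cloud(d,p,M); cv2.imwrite(f"pics/{tag}.png",im)
    h=cv2.cvtColor(im,cv2.COLOR_BGR2HSV); H,S=h[...,0],h[...,1]
    for b in big((H<25)&(S>60)&(X[...,2]>.046)&(X[...,2]<.068)&(X[...,1]<-.1),1000): print("board",rect(X,b),np.argwhere(b).mean(0).round())
    return im,X
E
python3 - <<'E'
from bd import *
s=read_state(); print(s["tool_pos"],s["tcp_rot"])
im,X=boards("w7"); np.savez("w7.npz",im=im,X=X)
s=read_state(); print(s["tool_pos"],s["tcp_rot"])
h=cv2.cvtColor(im,cv2.COLOR_BGR2HSV)
m=(X[...,2]>.08)&(X[...,2]<.115)&(X[...,0]>.56)&(X[...,1]>-.06)&(X[...,1]<.08)
for b in big(m,60): print("grip",rect(X,b))
m=(X[...,2]>.038)&(X[...,2]<.053)&(X[...,0]>.54)&(X[...,1]>-.06)&(X[...,1]<.08)
for b in big(m,60): print("block",rect(X,b))
m=(h[...,0]>105)&(h[...,0]<130)&(h[...,1]>120)&(X[...,2]>.02)
P=X[m];print("tray rim",rect(X,m))
E
```

```text
[ 0.59828965 -0.12671186  0.29910391] [3.13482934e+00 2.02245497e-01 1.45204328e-03]
board (array([ 592.4, -315.4]), array([125.1,  51.5]), 7.66, array([0.0498, 0.0558, 0.0572])) [200. 503.]
board (array([ 582.8, -220.4]), array([124.6,  50.7]), 7.42, array([0.05  , 0.0559, 0.0572])) [199. 410.]
[ 0.5986075  -0.12197774  0.29904459] [-3.13078576e+00 -2.05423650e-01 -1.90749025e-03]
grip (array([614.3,  12.6]), array([26.3, 22.1]), 7.64, array([0.0858, 0.0949, 0.0962]))
block (array([614.1,  13. ]), array([64.3, 46.5]), 7.55, array([0.043 , 0.0445, 0.0456]))
tray rim (array([622.6, -67.3]), array([249.8, 189.2]), -87.26, array([0.0217, 0.0242, 0.0256]))
```

View pics/w7.png

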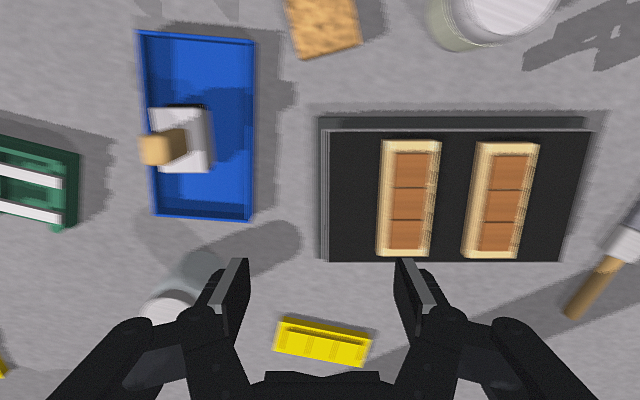

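Both boards lie flat and square on the bed, at px (410,199) and (503,200). The roller is in the tray at (185,140). Next I'll go and grip the roller.

Emit:
jog_arm:
  increments:
    - [[0.22,-0.878,0,0,0,0,0.3],[0.22,-0.878,0,0,0,0,0.3],[0.22,-0.878,0,0,0,0,0.3],[0.22,-0.878,0,0,0,0,0.3],[0.22,-0.878,0,0,0,0,0.3]]

```text
time: 18.83
tool_pos: [0.6142, 0.008, 0.299]
tcp_rot: [3.135, 0.203, 0.001]
wrist_force: [0.4, 0.4, 0.1]
width: 0.648
grip_force: 0.0
```

Emit:
jog_arm:
  increments:
    - [[0,0,0.5,0,0,0,0.3],[0,0,0.6,0,0,0,0.3],[0,0,0.4,0,0,0,0.3],[0,0,0,0,0,0,0.3],[0,0,0,0,0,0,0.3]]

```text
time: 19.25
tool_pos: [0.6136, 0.0066, 0.2523]
tcp_rot: [-3.135, -0.202, 0.003]
wrist_force: [0.0, 0.6, 0.7]
width: 0.649
grip_force: 0.0
```

Run:
```python
from bd import *
s=read_state(); print(s["tool_pos"],s["tcp_rot"])
im,d,p,M=cam("wrist"); X=cloud(d,p,M); cv2.imwrite("pics/w8.png",im)
m=(X[...,2]>.085)&(X[...,2]<.105)&(abs(X[...,0]-.614)<.04)&(abs(X[...,1]-.013)<.03)
for b in big(m,60): print("grip",rect(X,b))
h=cv2.cvtColor(im,cv2.COLOR_BGR2HSV)
m=(h[...,0]>105)&(h[...,0]<130)&(h[...,1]>120)&(X[...,2]>.02)&(X[...,2]<.03)&(abs(X[...,1])<.1)
print("rim",rect(X,m))
```

```text
[0.61359483 0.00661841 0.25229235] [-3.13491163 -0.20222733  0.00328569]
grip (array([614.9,  13.5]), array([25.7, 21.6]), 7.37, array([0.0928, 0.0952, 0.0961]))
rim (array([618.8,   1.8]), array([190.1, 110. ]), 2.65, array([0.0224, 0.0242, 0.0253]))
```

Emit:
jog_arm:
  increments:
    - [[0.07,-0.215,0.3,0,0,0,0.3],[0,0,1,0,0,0,0.3],[0,0,1,0,0,0,0.3],[0,0,1,0,0,0,0.3],[0,0,0.77,0,0,0,0.3]]

```text
time: 19.72
tool_pos: [0.6152, 0.0137, 0.1292]
tcp_rot: [-3.135, -0.202, 0.0]
wrist_force: [-0.3, 0.8, 0.8]
width: 0.647
grip_force: 0.0
```

Emit:
jog_arm:
  increments:
    - [[0,0,0,0,0,0,0],[0,0,0,0,0,0,-0.8],[0,0,0,0,0,0,-0.8],[0,0,0,0,0,0,-0.8],[0,0,0,0,0,0,-0.8]]
  force: 90

```text
time: 20.13
tool_pos: [0.6164, 0.0136, 0.1324]
tcp_rot: [3.135, 0.203, 0.004]
wrist_force: [0.7, -0.2, -0.4]
width: 0.243
grip_force: 88.4
```

Emit:
jog_arm:
  increments:
    - [[0,0,0,0,0,0,-0.8],[0,0,0,0,0,0,-0.8],[0,0,0,0,0,0,-0.8],[0,0,0,0,0,0,-0.8],[0,0,0,0,0,0,-0.8]]

```text
time: 20.55
tool_pos: [0.6164, 0.0136, 0.1323]
tcp_rot: [3.135, 0.203, 0.004]
wrist_force: [-0.5, 1.0, 6.3]
width: 0.251
grip_force: 89.0
```

Emit:
jog_arm:
  increments:
    - [[0,0,-0.6,0,0,0,-0.8],[0,0,-0.8,0,0,0,-0.8],[0,0,-0.9,0,0,0,-0.8],[0,0,-0.9,0,0,0,-0.8],[0,0,-0.7,0,0,0,-0.8]]

```text
time: 20.97
tool_pos: [0.615, 0.0136, 0.2482]
tcp_rot: [-3.135, -0.203, 0.002]
wrist_force: [1.3, -0.6, -4.0]
width: 0.244
grip_force: 88.4
```

Emit:
jog_arm:
  increments:
    - [[-0.206,0.76,0,0,0,0,-0.8],[-0.206,0.76,0,0,0,0,-0.8],[-0.206,0.76,0,0,0,0,-0.8],[-0.206,0.76,0,0,0,0,-0.8],[-0.206,0.76,0,0,0,0,-0.8]]

```text
time: 21.38
tool_pos: [0.5981, -0.1041, 0.2459]
tcp_rot: [-3.134, -0.203, 0.005]
wrist_force: [0.5, -0.3, -5.1]
width: 0.248
grip_force: 88.8
```

Emit:
jog_arm:
  increments:
    - [[-0.206,0.76,0,0,0,0,-0.8],[-0.206,0.76,0,0,0,0,-0.8],[-0.206,0.76,0,0,0,0,-0.8],[-0.206,0.76,0,0,0,0,-0.8],[-0.206,0.76,0,0,0,0,-0.8]]

```text
time: 21.8
tool_pos: [0.5822, -0.2212, 0.2457]
tcp_rot: [-3.133, -0.203, 0.005]
wrist_force: [1.0, -0.5, -4.6]
width: 0.247
grip_force: 88.8
```

Emit:
jog_arm:
  increments:
    - [[0,0,0.7,0,0,0,-0.8],[0,0,0.6,0,0,0,-0.8],[0,0,0.3,0,0,0,-0.8],[0,0,0,0,0,0,-0.8],[0,0,0,0,0,0,-0.8]]

```text
time: 22.22
tool_pos: [0.5826, -0.2198, 0.1981]
tcp_rot: [-3.133, -0.203, 0.005]
wrist_force: [-0.4, -0.1, -4.6]
width: 0.248
grip_force: 89.1
```

Run:
```python
from bd import *
s=read_state(); print(s["tool_pos"],s["tcp_rot"],s["wrist_force"],s["width"])
im,d,p,M=cam("wrist"); cv2.imwrite("pics/w9.png",im)
```

```text
[ 0.58260801 -0.21980455  0.19812169] [-3.13337088 -0.20321325  0.00499968] [-0.43813655 -0.149898   -4.61022873] 0.24807938535248036
```

View pics/w9.png

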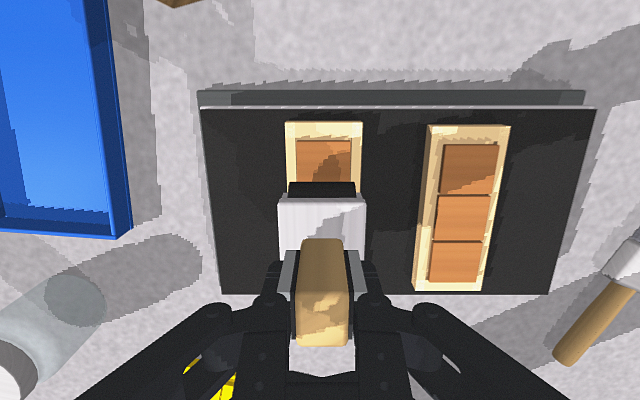

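The roller is centred over board A and the board hasn't moved. I'll press down gradually.

Emit:
jog_arm:
  increments:
    - [[0,0,0.2,0,0,0,-0.8],[0,0,0.15,0,0,0,-0.8],[0,0,0.1,0,0,0,-0.8],[0,0,0.1,0,0,0,-0.8],[0,0,0,0,0,0,-0.8]]

```text
time: 22.68
tool_pos: [0.5841, -0.2204, 0.1841]
tcp_rot: [3.135, 0.203, 0.002]
wrist_force: [-1.6, 2.6, 2.2]
width: 0.243
grip_force: 90.2
```

Emit:
jog_arm:
  increments:
    - [[0,0,0.1,0,0,0,-0.8],[0,0,0.1,0,0,0,-0.8],[0,0,0,0,0,0,-0.8],[0,0,0,0,0,0,-0.8],[0,0,0,0,0,0,-0.8]]

```text
time: 23.1
tool_pos: [0.5852, -0.2203, 0.1801]
tcp_rot: [3.135, 0.202, 0.006]
wrist_force: [-0.7, 3.7, 8.5]
width: 0.244
grip_force: 91.1
```

Emit:
jog_arm:
  increments:
    - [[0,0,0.1,0,0,0,-0.8],[0,0,0.08,0,0,0,-0.8],[0,0,0,0,0,0,-0.8],[0,0,0,0,0,0,-0.8],[0,0,0,0,0,0,-0.8]]

```text
time: 23.52
tool_pos: [0.5854, -0.2203, 0.1753]
tcp_rot: [3.135, 0.202, 0.007]
wrist_force: [-1.2, 4.8, 9.8]
width: 0.244
grip_force: 91.3
```

Emit:
jog_arm:
  increments:
    - [[0,0,0.1,0,0,0,-0.8],[0,0,0,0,0,0,-0.8],[0.15,0,0,0,0,0,-0.8],[0.15,0,0,0,0,0,-0.8],[0.15,0,0,0,0,0,-0.8]]

```text
time: 23.93
tool_pos: [0.5993, -0.2185, 0.1734]
tcp_rot: [3.134, 0.202, 0.009]
wrist_force: [-2.5, 5.6, 14.1]
width: 0.247
grip_force: 91.9
```

Emit:
jog_arm:
  increments:
    - [[0.15,0,0,0,0,0,-0.8],[0.15,0,0,0,0,0,-0.8],[0.15,0,0,0,0,0,-0.8],[0.15,0,0,0,0,0,-0.8],[0,0,0,0,0,0,-0.8]]

```text
time: 24.35
tool_pos: [0.6182, -0.216, 0.1736]
tcp_rot: [3.134, 0.202, 0.012]
wrist_force: [0.9, 5.4, 12.9]
width: 0.241
grip_force: 91.7
```

Emit:
jog_arm:
  increments:
    - [[-0.22,0,0,0,0,0,-0.8],[-0.22,0,0,0,0,0,-0.8],[-0.22,0,0,0,0,0,-0.8],[-0.22,0,0,0,0,0,-0.8],[-0.22,0,0,0,0,0,-0.8]]

```text
time: 24.77
tool_pos: [0.5852, -0.2204, 0.1737]
tcp_rot: [3.134, 0.202, 0.013]
wrist_force: [0.7, 6.7, 13.1]
width: 0.247
grip_force: 91.6
```

Emit:
jog_arm:
  increments:
    - [[-0.22,0,0,0,0,0,-0.8],[-0.22,0,0,0,0,0,-0.8],[-0.22,0,0,0,0,0,-0.8],[-0.22,0,0,0,0,0,-0.8],[-0.22,0,0,0,0,0,-0.8]]

```text
time: 25.18
tool_pos: [0.5523, -0.2247, 0.1735]
tcp_rot: [3.134, 0.202, 0.013]
wrist_force: [-0.8, 6.9, 13.5]
width: 0.24
grip_force: 91.7
```

Emit:
jog_arm:
  increments:
    - [[0.22,0,0,0,0,0,-0.8],[0.22,0,0,0,0,0,-0.8],[0.22,0,0,0,0,0,-0.8],[0.22,0,0,0,0,0,-0.8],[0.22,0,0,0,0,0,-0.8]]

```text
time: 25.6
tool_pos: [0.5845, -0.2206, 0.1733]
tcp_rot: [3.134, 0.202, 0.009]
wrist_force: [-3.6, 4.9, 14.8]
width: 0.244
grip_force: 91.8
```

Emit:
jog_arm:
  increments:
    - [[0,0,-0.5,0,0,0,-0.8],[0,0,-0.5,0,0,0,-0.8],[0,0,-0.6,0,0,0,-0.8],[0,0,-0.4,0,0,0,-0.8],[0,0,0,0,0,0,-0.8]]

```text
time: 26.02
tool_pos: [0.5837, -0.2214, 0.2321]
tcp_rot: [3.132, 0.203, 0.008]
wrist_force: [1.2, -1.6, -5.0]
width: 0.245
grip_force: 89.5
```

Run:
```python
from bd import *
s=read_state(); print(s["tool_pos"],s["tcp_rot"],s["wrist_force"])
im,X=boards("w10")
```

```text
[ 0.58373295 -0.22143569  0.23205997] [3.13219157 0.20276754 0.0081537 ] [ 1.18493509 -1.6445546  -5.04090693]
board (array([ 597. , -314.9]), array([116.,  51.]), 7.52, array([0.0502, 0.0561, 0.0572])) [188. 440.]
board (array([ 616. , -212.3]), array([42.5, 37. ]), -84.05, array([0.0502, 0.0514, 0.0524])) [158. 315.]
```

View pics/w10.png

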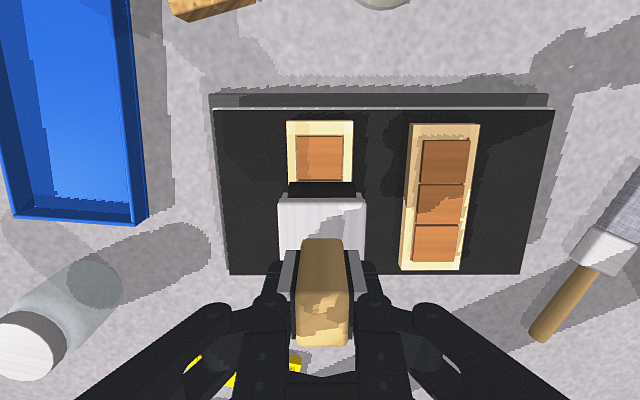

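Board A's far slat is now low in its frame. Board B is next, with the same stroke.

Emit:
jog_arm:
  increments:
    - [[-0.013,0.63,0,0,0,0,-0.8],[-0.013,0.63,0,0,0,0,-0.8],[-0.013,0.63,0,0,0,0,-0.8],[-0.013,0.63,0,0,0,0,-0.8],[-0.013,0.63,0,0,0,0,-0.8]]

```text
time: 26.48
tool_pos: [0.5919, -0.316, 0.2276]
tcp_rot: [-3.134, -0.203, 0.002]
wrist_force: [1.1, 0.1, -5.2]
width: 0.247
grip_force: 89.5
```

Emit:
jog_arm:
  increments:
    - [[0,0,0.5,0,0,0,-0.8],[0,0,0.5,0,0,0,-0.8],[0,0,0.3,0,0,0,-0.8],[0,0,0,0,0,0,-0.8],[0,0,0,0,0,0,-0.8]]

```text
time: 26.9
tool_pos: [0.5919, -0.3149, 0.1889]
tcp_rot: [-3.134, -0.202, 0.003]
wrist_force: [0.5, -0.5, -5.5]
width: 0.245
grip_force: 89.7
```

Emit:
jog_arm:
  increments:
    - [[0,0,0.15,0,0,0,-0.8],[0,0,0.1,0,0,0,-0.8],[0,0,0.1,0,0,0,-0.8],[0,0,0.1,0,0,0,-0.8],[0,0,0.1,0,0,0,-0.8]]

```text
time: 27.32
tool_pos: [0.5946, -0.315, 0.1775]
tcp_rot: [3.133, 0.203, 0.009]
wrist_force: [-1.1, 2.6, 9.6]
width: 0.246
grip_force: 91.8
```

Emit:
jog_arm:
  increments:
    - [[0,0,0.1,0,0,0,-0.8],[0,0,0.04,0,0,0,-0.8],[0,0,0,0,0,0,-0.8],[0,0,0,0,0,0,-0.8],[0,0,0,0,0,0,-0.8]]

```text
time: 27.73
tool_pos: [0.5948, -0.315, 0.1744]
tcp_rot: [3.132, 0.203, 0.01]
wrist_force: [-0.6, 3.2, 11.4]
width: 0.248
grip_force: 92.1
```

Emit:
jog_arm:
  increments:
    - [[0,0,0.07,0,0,0,-0.8],[0.2,0,0,0,0,0,-0.8],[0.2,0,0,0,0,0,-0.8],[0.2,0,0,0,0,0,-0.8],[0.2,0,0,0,0,0,-0.8]]

```text
time: 28.15
tool_pos: [0.619, -0.3118, 0.1731]
tcp_rot: [3.132, 0.203, 0.011]
wrist_force: [-1.8, 4.2, 14.7]
width: 0.246
grip_force: 92.5
```

Emit:
jog_arm:
  increments:
    - [[0.2,0,0,0,0,0,-0.8],[0.1,0,0,0,0,0,-0.8],[0,0,0,0,0,0,-0.8],[-0.2,0,0,0,0,0,-0.8],[-0.2,0,0,0,0,0,-0.8]]

```text
time: 28.57
tool_pos: [0.6172, -0.312, 0.1735]
tcp_rot: [3.132, 0.203, 0.016]
wrist_force: [1.2, 3.8, 13.9]
width: 0.243
grip_force: 92.2
```

Emit:
jog_arm:
  increments:
    - [[-0.22,0,0,0,0,0,-0.8],[-0.22,0,0,0,0,0,-0.8],[-0.22,0,0,0,0,0,-0.8],[-0.22,0,0,0,0,0,-0.8],[-0.22,0,0,0,0,0,-0.8]]

```text
time: 28.98
tool_pos: [0.5839, -0.3165, 0.1733]
tcp_rot: [3.132, 0.203, 0.015]
wrist_force: [-0.0, 4.0, 14.3]
width: 0.245
grip_force: 92.3
```

Emit:
jog_arm:
  increments:
    - [[-0.2,0,0,0,0,0,-0.8],[-0.2,0,0,0,0,0,-0.8],[-0.2,0,0,0,0,0,-0.8],[-0.1,0,0,0,0,0,-0.8],[0,0,0,0,0,0,-0.8]]

```text
time: 29.4
tool_pos: [0.562, -0.3194, 0.1729]
tcp_rot: [3.132, 0.202, 0.011]
wrist_force: [-2.7, 3.5, 13.3]
width: 0.246
grip_force: 92.4
```

Emit:
jog_arm:
  increments:
    - [[0.22,0,0,0,0,0,-0.8],[0.22,0,0,0,0,0,-0.8],[0.22,0,0,0,0,0,-0.8],[0.22,0,0,0,0,0,-0.8],[0.22,0,0,0,0,0,-0.8]]

```text
time: 29.82
tool_pos: [0.5952, -0.315, 0.173]
tcp_rot: [3.132, 0.203, 0.01]
wrist_force: [-1.3, 2.8, 14.5]
width: 0.244
grip_force: 92.5
```

Emit:
jog_arm:
  increments:
    - [[0,0,-0.4,0,0,0,-0.8],[0,0,-0.6,0,0,0,-0.8],[0,0,-0.8,0,0,0,-0.8],[0,0,-0.8,0,0,0,-0.8],[0,-0.3,-0.5,0,0,0,-0.8]]

```text
time: 30.23
tool_pos: [0.5917, -0.3069, 0.2628]
tcp_rot: [3.132, 0.202, 0.004]
wrist_force: [1.1, -1.0, -3.7]
width: 0.244
grip_force: 89.9
```

Emit:
jog_arm:
  increments:
    - [[0,-0.9,0,0,0,0,-0.8],[0,-0.9,0,0,0,0,-0.8],[0,-0.9,0,0,0,0,-0.8],[0,-0.9,0,0,0,0,-0.8],[0,-0.9,0,0,0,0,-0.8]]

```text
time: 30.65
tool_pos: [0.5727, -0.1698, 0.2596]
tcp_rot: [-3.134, -0.203, 0.002]
wrist_force: [0.1, 0.7, -5.6]
width: 0.247
grip_force: 89.7
```

Run:
```python
from bd import *
s=read_state(); print(s["tool_pos"],s["tcp_rot"],s["wrist_force"])
im,X=boards("w11"); np.savez("w11.npz",im=im,X=X)
h=cv2.cvtColor(im,cv2.COLOR_BGR2HSV); a=np.deg2rad(7.5)
for n,c in(("A",(.5828,-.2204)),("B",(.5924,-.3154))):
    Q=(X[...,:2]-np.array(c))@np.array([[np.cos(a),-np.sin(a)],[np.sin(a),np.cos(a)]])
    for u in(-.0345,0,.0345):
        m=(abs(Q[...,0]-u)<.012)&(abs(Q[...,1])<.012); print(n,u,m.sum(),np.nanmedian(X[m][:,2]).round(4))
    m=(abs(Q[...,0])<.05)&(abs(abs(Q[...,1])-.0215)<.002); print("frame",m.sum(),np.nanmedian(X[m][:,2]).round(4))
```

```text
[ 0.57265206 -0.16980746  0.25955933] [-3.13416527e+00 -2.02638055e-01  1.55072059e-03] [ 0.1440821   0.71148131 -5.61713811]
board (array([ 600.1, -323.1]), array([124.4,  51.5]), 7.46, array([0.0497, 0.0511, 0.0522])) [172. 500.]
board (array([ 582.8, -220.5]), array([124.5,  50.3]), 7.43, array([0.0499, 0.0512, 0.0523])) [173. 383.]
A -0.0345 627 0.0516
A 0 6205 0.2565
A 0.0345 810 0.0516
frame 1664 0.2302
B -0.0345 633 0.0513
B 0 727 0.0514
B 0.0345 813 0.0513
frame 952 0.0494
```

View pics/w11.png

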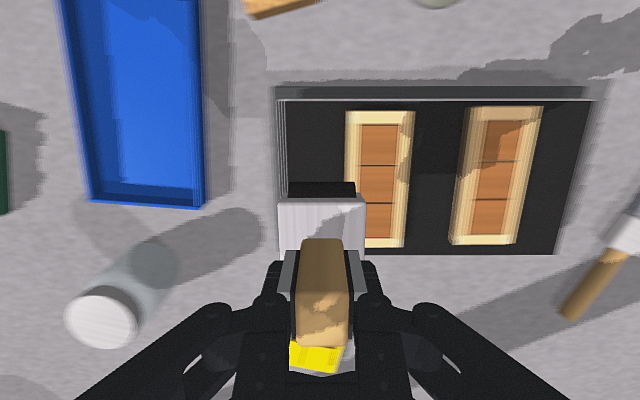

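Board B appears to have been knocked about a centimetre and is now at (600,-323) mm, still flat on the bed. All the visible slats are at home height (51.4 mm, about 1 mm above the frame). I'll put the roller back and check A's middle slat afterwards.

Emit:
jog_arm:
  increments:
    - [[0.223,-0.569,0,0,0,0,-0.8],[0.223,-0.569,0,0,0,0,-0.8],[0.223,-0.569,0,0,0,0,-0.8],[0.223,-0.569,0,0,0,0,-0.8],[0.223,-0.569,0,0,0,0,-0.8]]

```text
time: 31.12
tool_pos: [0.5953, -0.0814, 0.2596]
tcp_rot: [-3.134, -0.203, 0.002]
wrist_force: [-0.2, -0.2, -4.8]
width: 0.243
grip_force: 90.4
```

Emit:
jog_arm:
  increments:
    - [[0.223,-0.569,0,0,0,0,-0.8],[0.223,-0.569,0,0,0,0,-0.8],[0.223,-0.569,0,0,0,0,-0.8],[0.223,-0.569,0,0,0,0,-0.8],[0.223,-0.569,0,0,0,0,-0.8]]

```text
time: 31.53
tool_pos: [0.6174, 0.0075, 0.2596]
tcp_rot: [-3.135, -0.203, 0.002]
wrist_force: [0.9, 1.3, -5.2]
width: 0.243
grip_force: 90.4
```

Emit:
jog_arm:
  increments:
    - [[0,0,0.8,0,0,0,-0.8],[0,0,0.8,0,0,0,-0.8],[0,0,0.8,0,0,0,-0.8],[0,0,0.8,0,0,0,-0.8],[0,0,0.4,0,0,0,-0.8]]

```text
time: 31.95
tool_pos: [0.6153, 0.0067, 0.1482]
tcp_rot: [-3.134, -0.204, 0.01]
wrist_force: [-1.0, 0.3, -5.6]
width: 0.245
grip_force: 90.2
```

Emit:
jog_arm:
  increments:
    - [[0,0,0.1,0,0,0,-0.8],[0,0,0.1,0,0,0,-0.8],[0,0,0.1,0,0,0,-0.8],[0,0,0,0,0,0,-0.8],[0,0,0,0,0,0,-0.8]]

```text
time: 32.37
tool_pos: [0.6191, 0.006, 0.1446]
tcp_rot: [3.135, 0.203, 0.004]
wrist_force: [0.4, 0.4, -5.4]
width: 0.247
grip_force: 90.2
```

Emit:
jog_arm:
  increments:
    - [[0,0,0.15,0,0,0,-0.8],[0,0,0.1,0,0,0,-0.8],[0,0,0.08,0,0,0,-0.8],[0,0,0,0,0,0,-0.8],[0,0,0,0,0,0,-0.8]]

```text
time: 32.78
tool_pos: [0.6179, 0.0061, 0.1329]
tcp_rot: [-3.135, -0.203, 0.001]
wrist_force: [0.5, -0.6, -5.0]
width: 0.247
grip_force: 90.4
```

Emit:
jog_arm:
  increments:
    - [[0,0,0.06,0,0,0,-0.8],[0,0,0,0,0,0,-0.8],[0,0,0,0,0,0,-0.8],[0,0,0,0,0,0,-0.8],[0,0,0,0,0,0,-0.8]]

```text
time: 33.2
tool_pos: [0.619, 0.0061, 0.1324]
tcp_rot: [3.135, 0.203, 0.003]
wrist_force: [1.1, -0.2, 1.9]
width: 0.245
grip_force: 90.8
```

Contact made. I'll open, rise and look at the boards from above the bed.

Emit:
jog_arm:
  increments:
    - [[0,0,0,0,0,0,-0.2],[0,0,0,0,0,0,0.2],[0,0,0,0,0,0,0.2],[0,0,-0.3,0,0,0,0.2],[0,0,-0.6,0,0,0,0.2]]

```text
time: 33.62
tool_pos: [0.6161, 0.0061, 0.1562]
tcp_rot: [-3.135, -0.203, 0.009]
wrist_force: [-0.1, -0.2, -1.1]
width: 0.597
grip_force: 0.0
```

Emit:
jog_arm:
  increments:
    - [[0,0,-1,0,0,0,0.4],[0,0,-1,0,0,0,0.6],[0,0,-1,0,0,0,0.6],[0,0,-1,0,0,0,0.6],[0,0,-0.6,0,0,0,0.6]]

```text
time: 34.03
tool_pos: [0.6192, 0.006, 0.3014]
tcp_rot: [3.134, 0.203, 0.009]
wrist_force: [1.3, -0.5, -0.2]
width: 0.799
grip_force: 0.0
```

Emit:
jog_arm:
  increments:
    - [[-0.1,0.95,0,0,0,0,0.6],[-0.1,0.95,0,0,0,0,0.6],[-0.1,0.95,0,0,0,0,0.6],[-0.1,0.95,0,0,0,0,0.6],[-0.1,0.95,0,0,0,0,0.6]]

```text
time: 34.45
tool_pos: [0.6214, -0.1383, 0.2973]
tcp_rot: [3.135, 0.203, 0.001]
wrist_force: [0.3, -0.1, -0.1]
width: 0.799
grip_force: 0.0
```

Emit:
jog_arm:
  increments:
    - [[0,0,0,0,0,0,0.6],[0,0,0,0,0,0,0.6],[0,0,0,0,0,0,0.6],[0,0,0,0,0,0,0.6],[0,0,0,0,0,0,0.6]]

```text
time: 34.87
tool_pos: [0.6216, -0.136, 0.2965]
tcp_rot: [-3.135, -0.205, -0.0]
wrist_force: [0.4, 0.2, -0.6]
width: 0.801
grip_force: 0.0
```

Run:
```python
from bd import *
s=read_state(); print(s["tool_pos"],s["tcp_rot"])
im,d,p,M=cam("wrist"); X=cloud(d,p,M); cv2.imwrite("pics/w12.png",im); np.savez("w12.npz",im=im,X=X)
h=cv2.cvtColor(im,cv2.COLOR_BGR2HSV); H,S=h[...,0],h[...,1]
for b in big((H<25)&(S>60)&(X[...,2]>.046)&(X[...,2]<.068)&(X[...,1]<-.1),1000):
    c,sz,a,zz=rect(X,b); print(c,sz,a,zz)
    t=np.deg2rad(a); Q=(X[...,:2]-c/1000)@np.array([[np.cos(t),-np.sin(t)],[np.sin(t),np.cos(t)]])
    for u in(-.0345,0,.0345):
        m=(abs(Q[...,0]-u)<.013)&(abs(Q[...,1])<.013); print(" slat",u,m.sum(),np.nanmedian(X[m][:,2]).round(4))
    m=(abs(Q[...,0])<.05)&(abs(abs(Q[...,1])-.0215)<.0015); print(" frame",np.nanmedian(X[m][:,2]).round(4))
m=(X[...,2]>.085)&(X[...,2]<.105)&(abs(X[...,0]-.614)<.06)&(abs(X[...,1]-.01)<.04)
for b in big(m,60): print("grip",rect(X,b))
m=(X[...,2]>.038)&(X[...,2]<.053)&(abs(X[...,0]-.614)<.06)&(abs(X[...,1]-.01)<.04)
for b in big(m,60): print("block",rect(X,b))
```

```text
[ 0.6216083  -0.13600181  0.29652119] [-3.13461228e+00 -2.04970527e-01 -2.54010338e-05]
[ 601.  -323.3] [124.6  51.3] 7.66 [0.0497 0.051  0.0522]
 slat -0.0345 528 0.0515
 slat 0 596 0.0516
 slat 0.0345 658 0.0515
 frame 0.0506
[ 582.8 -220.4] [125.2  50.6] 7.53 [0.0497 0.0511 0.0523]
 slat -0.0345 440 0.0517
 slat 0 585 0.0517
 slat 0.0345 639 0.0516
 frame 0.0512
grip (array([617. ,   5.1]), array([25.8, 22.3]), 7.31, array([0.09  , 0.0951, 0.0962]))
block (array([617. ,   5.4]), array([63.2, 46.2]), 7.35, array([0.0432, 0.0445, 0.0456]))
```

View pics/w12.png

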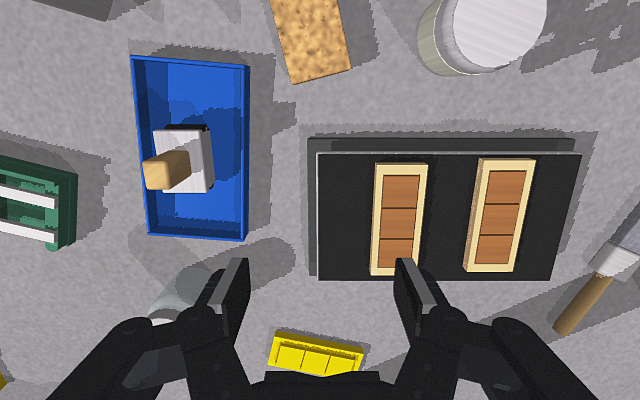

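All six slats are home (tops at 51.6 mm), and the roller stands on its rollers in the tray at px (180,160). Now I'll grip board A (px 400,218) near its robot-side end for racking.

Emit:
jog_arm:
  increments:
    - [[-0.76,0.655,0,0,0,0,0.5],[-0.76,0.655,0,0,0,0,0.5],[-0.76,0.655,0,0,0,0,0.5],[-0.76,0.655,0,0,0,0,0.5],[0,0,0.8,0,0,0,0.5]]

```text
time: 35.33
tool_pos: [0.5413, -0.2304, 0.2777]
tcp_rot: [3.129, 0.2, 0.011]
wrist_force: [1.9, -0.1, 0.5]
width: 0.744
grip_force: 0.0
```

Emit:
jog_arm:
  increments:
    - [[0,0,1,0,0,0,0.5],[0,0,1,0,0,0,0.5],[0,0,1,0,0,0,0.5],[0,0,0.7,0,0,0,0.5],[0,0,0,0,0,0,0.5]]

```text
time: 35.75
tool_pos: [0.5379, -0.2245, 0.1558]
tcp_rot: [-3.13, -0.204, 0.014]
wrist_force: [-1.1, 0.0, -0.5]
width: 0.751
grip_force: 0.0
```

Emit:
jog_arm:
  increments:
    - [[0,0,0,0,0,0,0.5],[0,0,0,0,0,0,0.5],[0,0,0,0,0,0,0.5],[0,0,0,0,0,0,0.5],[0,0,0,0,0,0,0.5]]

```text
time: 36.17
tool_pos: [0.5423, -0.2273, 0.1633]
tcp_rot: [3.133, 0.203, 0.004]
wrist_force: [-0.4, 0.6, -0.2]
width: 0.747
grip_force: 0.0
```

Emit:
jog_arm:
  increments:
    - [[0,-0.04,0.6,0,0,0,0.5],[0,0,0.5,0,0,0,0.5],[0,0,0.3,0,0,0,0.5],[0,0,0.15,0,0,0,0.5],[0,0,0,0,0,0,0.5]]

```text
time: 36.58
tool_pos: [0.5405, -0.2254, 0.114]
tcp_rot: [-3.134, -0.203, 0.003]
wrist_force: [-0.1, 1.6, -0.8]
width: 0.753
grip_force: 0.0
```

Emit:
jog_arm:
  increments:
    - [[0,0,0,0,0,0,0.3],[0,0,0,0,0,0,0],[0,0,0,0,0,0,-0.2],[0,0,0,0,0,0,-0.2],[0,0,0,0,0,0,-0.2]]
  force: 90

```text
time: 37.0
tool_pos: [0.5417, -0.2259, 0.116]
tcp_rot: [3.134, 0.203, 0.002]
wrist_force: [-0.8, 0.4, 4.7]
width: 0.55
grip_force: 91.6
```

Emit:
jog_arm:
  increments:
    - [[0,0,0,0,0,0,-0.2],[0,0,0,0,0,0,-0.2],[0,0,0,0,0,0,-0.2],[0,0,0,0,0,0,-0.2],[0,0,0,0,0,0,-0.2]]

```text
time: 37.42
tool_pos: [0.5417, -0.2259, 0.1154]
tcp_rot: [3.134, 0.203, 0.002]
wrist_force: [-0.6, -0.2, 5.8]
width: 0.544
grip_force: 91.7
```

Emit:
jog_arm:
  increments:
    - [[0,0,-0.5,0,0,0,-0.2],[0,0,-0.8,0,0,0,-0.2],[0,0,-0.9,0,0,0,-0.2],[0,0,-0.9,0,0,0,-0.2],[0,0,-0.7,0,0,0,-0.2]]

```text
time: 37.83
tool_pos: [0.541, -0.2257, 0.2296]
tcp_rot: [3.135, 0.203, -0.0]
wrist_force: [0.7, -0.9, -1.7]
width: 0.545
grip_force: 92.7
```

Emit:
jog_arm:
  increments:
    - [[-0.181,-0.754,0,0,0,0,-0.2],[-0.181,-0.754,0,0,0,0,-0.2],[-0.181,-0.754,0,0,0,0,-0.2],[-0.181,-0.754,0,0,0,0,-0.2],[-0.181,-0.754,0,0,0,0,-0.2]]

```text
time: 38.25
tool_pos: [0.4984, -0.116, 0.2275]
tcp_rot: [-3.134, -0.202, 0.003]
wrist_force: [-0.1, -0.4, -1.7]
width: 0.547
grip_force: 92.7
```

Emit:
jog_arm:
  increments:
    - [[-0.181,-0.754,0,0,0,0,-0.2],[-0.181,-0.754,0,0,0,0,-0.2],[-0.181,-0.754,0,0,0,0,-0.2],[-0.181,-0.754,0,0,0,0,-0.2],[-0.181,-0.754,0,0,0,0,-0.2]]

```text
time: 38.67
tool_pos: [0.4569, -0.0074, 0.2276]
tcp_rot: [-3.135, -0.202, 0.003]
wrist_force: [-0.3, 1.0, -2.0]
width: 0.55
grip_force: 92.7
```

Emit:
jog_arm:
  increments:
    - [[-0.181,-0.754,0,0,0,0,-0.2],[-0.181,-0.754,0,0,0,0,-0.2],[-0.181,-0.754,0,0,0,0,-0.2],[-0.181,-0.754,0,0,0,0,-0.2],[-0.181,-0.754,0,0,0,0,-0.2]]

```text
time: 39.08
tool_pos: [0.4154, 0.1011, 0.2277]
tcp_rot: [3.135, 0.202, -0.003]
wrist_force: [0.7, 0.2, -2.1]
width: 0.55
grip_force: 92.7
```

Emit:
jog_arm:
  increments:
    - [[-0.181,-0.754,0,0,0,0,-0.2],[-0.181,-0.754,0,0,0,0,-0.2],[-0.181,-0.754,0,0,0,0,-0.2],[-0.181,-0.754,0,0,0,0,-0.2],[-0.181,-0.754,0,0,0,0,-0.2]]

```text
time: 39.5
tool_pos: [0.3739, 0.2096, 0.2277]
tcp_rot: [3.134, 0.203, -0.002]
wrist_force: [0.2, -0.8, -2.2]
width: 0.547
grip_force: 92.7
```

Emit:
jog_arm:
  increments:
    - [[0,0,0,0,0,0.508,-0.2],[0,0,0,0,0,0.508,-0.2],[0,0,0,0,0,0.508,-0.2],[0,0,0,0,0,0.508,-0.2],[0,0,0,0,0,0.508,-0.2]]

```text
time: 39.92
tool_pos: [0.3744, 0.2088, 0.2276]
tcp_rot: [3.133, -0.218, -0.003]
wrist_force: [0.0, -0.1, -0.7]
width: 0.542
grip_force: 92.9
```

Emit:
jog_arm:
  increments:
    - [[0,0,0.6,0,0,0,-0.2],[0,0,0.6,0,0,0,-0.2],[0,0,0,0,0,0,-0.2],[0,0,0,0,0,0,-0.2],[0,0,0,0,0,0,-0.2]]

```text
time: 40.33
tool_pos: [0.3751, 0.2089, 0.1929]
tcp_rot: [3.134, -0.215, -0.001]
wrist_force: [0.6, 0.3, -1.3]
width: 0.545
grip_force: 93.1
```

```bash
cat > rk.py <<'E'
from h import *
def rk(tag):
    """board outline and rack dividers in the rack frame (u into the slots, v left), old rack centre as origin"""
    s=read_state(); print(s["tool_pos"],s["tcp_rot"],s["wrist_force"].round(1),s["width"],s["time"])
    im,d,p,M=cam("wrist"); X=cloud(d,p,M); cv2.imwrite(f"pics/{tag}.png",im); np.savez(tag+".npz",im=im,X=X)
    a=np.deg2rad(-7.85); R=np.array([[np.cos(a),-np.sin(a)],[np.sin(a),np.cos(a)]])
    Y=X.copy(); Y[...,:2]=(X[...,:2]-np.array([.54695,.26585]))@R
    print("tcp uv",((s["tool_pos"][:2]-np.array([.54695,.26585]))@R).round(4),"yaw",np.rad2deg(2*np.arctan2(s["tcp_rot"][1],s["tcp_rot"][0])))
    h=cv2.cvtColor(im,cv2.COLOR_BGR2HSV); H,S=h[...,0],h[...,1]
    for b in big((H<25)&(S>60)&(abs(Y[...,1])<.14)&(Y[...,0]<.05)&(Y[...,2]>.004),800):
        print("board",rect(Y,b),"u",np.nanpercentile(Y[b][:,0],[1,99]).round(4)); k=Y[b]
        for q in np.arange(-.2,.05,.03):
            j=abs(k[:,0]-q)<.01
            if j.sum()>50: print("   u",q.round(3),"z95",np.percentile(k[j,2],90).round(4),"v",np.percentile(k[j,1],[1,99]).round(4))
    for b in big((H>60)&(H<95)&(S>60)&(Y[...,2]>.0275)&(Y[...,2]<.033),150): print("rack",rect(Y,b))
E
python3 -c "
from rk import *
rk('w13')"
```

```text
[0.37506601 0.20891515 0.19286088] [ 3.13397257e+00 -2.14733925e-01 -7.37477483e-04] [ 0.6  0.3 -1.3] 0.5452813357121403 40.3333
tcp uv [-0.1625 -0.0799] yaw -7.83934622587842
board (array([-120.9,  -79.7]), array([124.5,  50.3]), -0.01, array([0.1253, 0.1269, 0.1281])) u [-0.1806 -0.0595]
   u -0.17 z95 0.1284 v [-0.1028 -0.0566]
   u -0.14 z95 0.1283 v [-0.1042 -0.0553]
   u -0.11 z95 0.1279 v [-0.1041 -0.0552]
   u -0.08 z95 0.1277 v [-0.1041 -0.0552]
   u -0.05 z95 0.1266 v [-0.1032 -0.0554]
rack (array([-34.6,  39.6]), array([27.4, 15.9]), -89.72, array([0.0285, 0.0295, 0.0304]))
rack (array([-34.8, -39.9]), array([25.9, 15.9]), 89.13, array([0.0285, 0.0295, 0.0305]))
rack (array([-34.4, 113.2]), array([16.2, 16.2]), -4.45, array([0.0285, 0.0295, 0.0305]))
rack (array([ -34.8, -114.1]), array([15.8, 13.9]), -0.3, array([0.0285, 0.0295, 0.0304]))
```

View pics/w13.png

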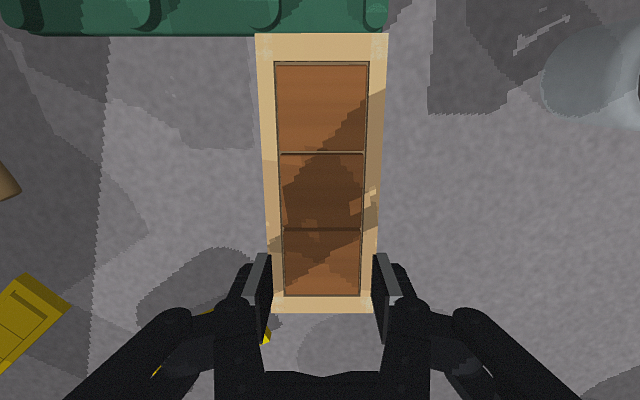

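Board A is held level, square with the rack and centred on the right-hand slot (board v -79.7 mm, slot -80 mm). I'll lower to slot height.

Emit:
jog_arm:
  increments:
    - [[0,0,0.9,0,0,0,-0.2],[0,0,0.9,0,0,0,-0.2],[0,0,0.7,0,0,0,-0.2],[0,0,0.5,0,0,0,-0.2],[0,0,0.2,0,0,0,-0.2]]

```text
time: 40.8
tool_pos: [0.3744, 0.2086, 0.0956]
tcp_rot: [3.133, -0.215, -0.003]
wrist_force: [-1.0, 0.6, -1.7]
width: 0.545
grip_force: 93.1
```

Emit:
jog_arm:
  increments:
    - [[0,0,0.05,0,0,0,-0.2],[0,0,0,0,0,0,-0.2],[0,0,0,0,0,0,-0.2],[0,0,0,0,0,0,-0.2],[0,0,0,0,0,0,-0.2]]

```text
time: 41.22
tool_pos: [0.3761, 0.2094, 0.0966]
tcp_rot: [-3.133, 0.214, -0.003]
wrist_force: [-0.1, -0.2, -2.6]
width: 0.547
grip_force: 93.1
```

```bash
python3 -c "
from rk import *
rk('w14')"
```

```text
[0.3760672 0.2094201 0.0966029] [-3.13299911  0.21449814 -0.00345375] [-0.1 -0.2 -2.6] 0.5467911367437863 41.2167
tcp uv [-0.1616 -0.0792] yaw 352.166809222524
board (array([-119.8,  -78.9]), array([124.5,  50.5]), -0.23, array([0.0293, 0.0308, 0.0319])) u [-0.1792 -0.0584]
   u -0.17 z95 0.0322 v [-0.1022 -0.0563]
   u -0.14 z95 0.0321 v [-0.1034 -0.0545]
   u -0.11 z95 0.0318 v [-0.1034 -0.0545]
   u -0.08 z95 0.0316 v [-0.1034 -0.0545]
   u -0.05 z95 0.0305 v [-0.1034 -0.0545]
```

Emit:
jog_arm:
  increments:
    - [[0,0.03,0.06,0,0,0,-0.2],[0,0,0.06,0,0,0,-0.2],[0,0,0,0,0,0,-0.2],[0,0,0,0,0,0,-0.2],[0.2,0,0,0,0,0,-0.2]]

```text
time: 41.68
tool_pos: [0.3799, 0.207, 0.0913]
tcp_rot: [3.134, -0.214, -0.003]
wrist_force: [-0.2, -1.2, -2.3]
width: 0.548
grip_force: 93.1
```

Emit:
jog_arm:
  increments:
    - [[0.2,0,0,0,0,0,-0.2],[0.2,0,0,0,0,0,-0.2],[0.2,0,0,0,0,0,-0.2],[0.2,0,0,0,0,0,-0.2],[0,0,0,0,0,0,-0.2]]

```text
time: 42.1
tool_pos: [0.3923, 0.2043, 0.0871]
tcp_rot: [3.131, -0.218, -0.048]
wrist_force: [-34.9, 21.7, 5.3]
width: 0.544
grip_force: 94.3
```

```bash
python3 -c "
from rk import *
rk('w15')"
```

```text
[0.39233079 0.20427187 0.08706829] [ 3.13054946 -0.21757745 -0.04781812] [-34.9  21.7   5.3] 0.5444397184571468 42.1
tcp uv [-0.1448 -0.0821] yaw -7.951482877709683
board (array([-105.7,  -81.5]), array([124.8,  50.4]), 0.83, array([0.021 , 0.0235, 0.0251])) u [-0.1653 -0.0443]
   u -0.17 z95 0.0213 v [-0.1065 -0.0581]
   u -0.14 z95 0.0231 v [-0.1056 -0.0587]
   u -0.11 z95 0.0241 v [-0.106 -0.057]
   u -0.08 z95 0.0251 v [-0.1055 -0.0566]
   u -0.05 z95 0.0255 v [-0.1051 -0.0562]
rack (array([-38.6, -40. ]), array([24.5,  8.5]), 89.9, array([0.0286, 0.0295, 0.0304]))
rack (array([ -38.7, -114.1]), array([14.2,  8.2]), -89.72, array([0.0286, 0.0295, 0.0304]))
```

The board's front edge caught the slot floor because it was too low. I'll back off and raise it.

Emit:
jog_arm:
  increments:
    - [[-0.3,0,0,0,0,0,-0.2],[-0.3,0,0,0,0,0,-0.2],[-0.3,0,0,0,0,0,-0.2],[0,0,0,0,0,0,-0.2],[0,0,0,0,0,0,-0.2]]

```text
time: 42.57
tool_pos: [0.3786, 0.2077, 0.0922]
tcp_rot: [-3.134, 0.214, -0.002]
wrist_force: [0.2, 0.1, -2.0]
width: 0.548
grip_force: 93.3
```

Emit:
jog_arm:
  increments:
    - [[0,0,0,0,0,0,-0.2],[0,0,0,0,0,0,-0.2],[0,0,0,0,0,0,-0.2],[0,0,0,0,0,0,-0.2],[0,0,0,0,0,0,-0.2]]

```text
time: 42.98
tool_pos: [0.3783, 0.2076, 0.0919]
tcp_rot: [-3.134, 0.215, -0.0]
wrist_force: [0.6, -0.2, -2.1]
width: 0.545
grip_force: 93.3
```

```bash
python3 -c "
from rk import *
rk('w16')"
```

```text
[0.3783253  0.20758802 0.09186652] [-3.13411366e+00  2.15218684e-01 -3.71830680e-04] [ 0.6 -0.2 -2.1] 0.5446824374120796 42.9833
tcp uv [-0.1591 -0.0807] yaw 352.14336448586084
board (array([-117.5,  -80.6]), array([124.7,  50.4]), 0.11, array([0.0244, 0.026 , 0.0271])) u [-0.1769 -0.0561]
   u -0.17 z95 0.0274 v [-0.1037 -0.058 ]
   u -0.14 z95 0.0274 v [-0.105  -0.0562]
   u -0.11 z95 0.027 v [-0.1051 -0.0561]
   u -0.08 z95 0.0268 v [-0.105  -0.0561]
   u -0.05 z95 0.0256 v [-0.1045 -0.0624]
```

View pics/w16.png

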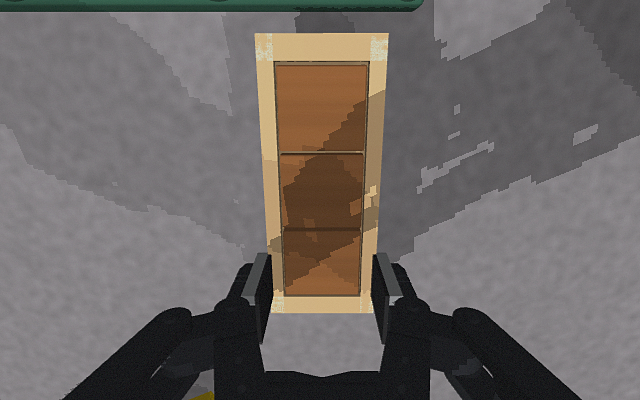

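Emit:
jog_arm:
  increments:
    - [[0,-0.02,-0.06,0,0,0,-0.2],[0,0,0,0,0,0,-0.2],[0.1,0,0,0,0,0,-0.2],[0.1,0,0,0,0,0,-0.2],[0.1,0,0,0,0,0,-0.2]]

```text
time: 43.45
tool_pos: [0.3874, 0.2071, 0.0937]
tcp_rot: [-3.134, 0.214, -0.001]
wrist_force: [0.6, -0.2, -1.1]
width: 0.547
grip_force: 93.3
```

Emit:
jog_arm:
  increments:
    - [[0.1,0,0,0,0,0,-0.2],[0.1,0,0,0,0,0,-0.2],[0.1,0,0,0,0,0,-0.2],[0,0,0,0,0,0,-0.2],[0,0,0,0,0,0,-0.2]]

```text
time: 43.87
tool_pos: [0.3961, 0.2057, 0.0936]
tcp_rot: [3.134, -0.215, -0.0]
wrist_force: [0.3, 0.5, -2.8]
width: 0.547
grip_force: 93.3
```

Emit:
jog_arm:
  increments:
    - [[0.1,0,0,0,0,0,-0.2],[0.15,0,0,0,0,0,-0.2],[0.15,0,0,0,0,0,-0.2],[0.15,0,0,0,0,0,-0.2],[0.15,0,0,0,0,0,-0.2]]

```text
time: 44.28
tool_pos: [0.4174, 0.2029, 0.0937]
tcp_rot: [-3.134, 0.215, -0.0]
wrist_force: [0.3, -0.7, -1.6]
width: 0.543
grip_force: 93.3
```

Emit:
jog_arm:
  increments:
    - [[0.2,0,0,0,0,0,-0.2],[0.2,0,0,0,0,0,-0.2],[0.2,0,0,0,0,0,-0.2],[0.2,0,0,0,0,0,-0.2],[0.2,0,0,0,0,0,-0.2]]

```text
time: 44.7
tool_pos: [0.4471, 0.1987, 0.0936]
tcp_rot: [-3.134, 0.215, -0.0]
wrist_force: [0.0, -0.2, -2.0]
width: 0.548
grip_force: 93.3
```

Emit:
jog_arm:
  increments:
    - [[0.2,0,0,0,0,0,-0.2],[0.2,0,0,0,0,0,-0.2],[0.2,0,0,0,0,0,-0.2],[0.15,0,0,0,0,0,-0.2],[0.05,0,0,0,0,0,-0.2]]

```text
time: 45.12
tool_pos: [0.4712, 0.1955, 0.0937]
tcp_rot: [-3.134, 0.215, -0.001]
wrist_force: [0.2, 0.6, -1.5]
width: 0.547
grip_force: 93.3
```

Emit:
jog_arm:
  increments:
    - [[0.05,0,0,0,0,0,-0.2],[0.05,0,0,0,0,0,-0.2],[0,0,0,0,0,0,-0.2],[0,0,0,0,0,0,-0.2],[0,0,0,0,0,0,-0.2]]

```text
time: 45.53
tool_pos: [0.4729, 0.1952, 0.0935]
tcp_rot: [3.134, -0.214, -0.0]
wrist_force: [0.1, 0.1, -1.9]
width: 0.545
grip_force: 93.3
```

Emit:
jog_arm:
  increments:
    - [[0.03,0,0,0,0,0,-0.2],[0.03,0,0,0,0,0,-0.2],[0,0,0,0,0,0,-0.2],[0,0,0,0,0,0,-0.2],[0,0,0,0,0,0,-0.2]]

```text
time: 45.95
tool_pos: [0.4743, 0.195, 0.0933]
tcp_rot: [3.134, -0.215, -0.002]
wrist_force: [-2.8, 1.5, -1.6]
width: 0.546
grip_force: 93.3
```

Emit:
jog_arm:
  increments:
    - [[0.03,0,0,0,0,0,-0.2],[0.03,0,0,0,0,0,-0.2],[0,0,0,0,0,0,-0.2],[0,0,0,0,0,0,-0.2],[0,0,0,0,0,0,-0.2]]

```text
time: 46.37
tool_pos: [0.4745, 0.1948, 0.0927]
tcp_rot: [3.134, -0.215, -0.008]
wrist_force: [-6.9, 3.9, -1.2]
width: 0.545
grip_force: 93.4
```

The board is against the back stop (force rising with no travel). I'll release, rise and check.

Emit:
jog_arm:
  increments:
    - [[0,0,0,0,0,0,0.1],[0,0,0,0,0,0,0.4],[0,0,0,0,0,0,0.4],[0,0,0,0,0,0,0.4],[0,0,-0.2,0,0,0,0.4]]

```text
time: 46.78
tool_pos: [0.477, 0.1945, 0.0995]
tcp_rot: [3.134, -0.215, 0.0]
wrist_force: [-0.6, -0.6, -0.3]
width: 0.703
grip_force: 0.0
```

Emit:
jog_arm:
  increments:
    - [[0,0,-0.6,0,0,0,0.4],[0,0,-1,0,0,0,0.5],[0,0,-1,0,0,0,0.5],[0,0,-1,0,0,0,0.5],[0,0,-1,0,0,0,0.5]]

```text
time: 47.2
tool_pos: [0.4772, 0.1945, 0.24]
tcp_rot: [-3.134, 0.215, -0.003]
wrist_force: [0.4, 0.8, -0.5]
width: 0.757
grip_force: 0.0
```

Emit:
jog_arm:
  increments:
    - [[0,0,0,0,0,0,0.5],[0,0,0,0,0,0,0.5],[0,0,0,0,0,0,0.5],[0,0,0,0,0,0,0.5],[0,0,0,0,0,0,0.5]]

```text
time: 47.62
tool_pos: [0.4758, 0.1943, 0.2359]
tcp_rot: [3.133, -0.215, -0.004]
wrist_force: [-0.0, 0.1, 0.8]
width: 0.751
grip_force: 0.0
```

Run:
```python
from rk import *
rk('w17')
im,d,p,M=cam("top"); X=cloud(d,p,M); h=cv2.cvtColor(im,cv2.COLOR_BGR2HSV)
m=(h[...,0]<25)&(h[...,1]>50)&(X[...,0]>.48)&(X[...,0]<.7)&(X[...,1]<-.14)&(X[...,1]>-.41)
for b in big(m,150): print("B top",rect(X,b))
```

```text
[0.47582717 0.19427926 0.23592667] [ 3.13299037 -0.21466403 -0.00440459] [-0.   0.1  0.8] 0.7507279349804904 47.6167
tcp uv [-0.0607 -0.0806] yaw -7.839251559719978
board (array([-55.9, -80.2]), array([54.1, 50.1]), -0.02, array([0.0247, 0.0261, 0.0272])) u [-0.0824 -0.0293]
   u -0.08 z95 0.0265 v [-0.1041 -0.056 ]
   u -0.05 z95 0.0273 v [-0.1047 -0.0557]
   u -0.02 z95 0.0275 v [-0.1037 -0.0577]
board (array([ -0.5, -80.6]), array([51.1, 30.7]), 89.9, array([0.0247, 0.0263, 0.0273])) u [-0.0149  0.0149]
   u -0.02 z95 0.0273 v [-0.1046 -0.0556]
   u 0.01 z95 0.0274 v [-0.1043 -0.0557]
board (array([ 34.1, -79.6]), array([49.5, 12.7]), 89.9, array([0.0237, 0.0256, 0.0267])) u [0.0278 0.0404]
   u 0.04 z95 0.0265 v [-0.1026 -0.0552]
rack (array([-0.1, 40. ]), array([28.8, 27. ]), -0.07, array([0.0287, 0.0296, 0.0306]))
rack (array([ -0.1, -40.1]), array([28.8, 26.1]), -0.06, array([0.0287, 0.0296, 0.0305]))
rack (array([ -0. , 113.7]), array([29. , 15.3]), 1.76, array([0.0286, 0.0296, 0.0304]))
rack (array([34.4, 39.7]), array([27. , 13.2]), 89.96, array([0.0287, 0.0296, 0.0305]))
rack (array([  -0.2, -114. ]), array([28.9, 13.9]), 1.13, array([0.0287, 0.0295, 0.0304]))
rack (array([ 34.3, -40.1]), array([26.3, 13.2]), -89.95, array([0.0286, 0.0296, 0.0305]))
rack (array([-35.4, -40. ]), array([24.9, 14.1]), 89.84, array([0.0287, 0.0295, 0.0304]))
rack (array([-35.4,  40.2]), array([26.1, 14.3]), 89.3, array([0.0288, 0.0296, 0.0304]))
rack (array([ 34.4, 113.6]), array([15.2, 13.2]), -89.82, array([0.0286, 0.0294, 0.0303]))
rack (array([  34.3, -114. ]), array([14.2, 13.2]), -89.94, array([0.0287, 0.0295, 0.0305]))
rack (array([-35.2, 113.6]), array([14.7, 14.4]), -86.39, array([0.0286, 0.0296, 0.0305]))
rack (array([ -35.7, -114.1]), array([14.4, 13.8]), -0.5, array([0.0287, 0.0297, 0.0305]))
B top (array([ 601. , -325.9]), array([142.3,  64.8]), 7.43, array([0.0394, 0.0506, 0.0586]))
```

Board A is fully home: its tail is at u -82.6 mm, so its front is at +41.4 mm, on the back stop. Board B is still on the bed at about (601,-325), so I'll fetch it next.

Emit:
jog_arm:
  increments:
    - [[0.257,0.845,0,0,0,0,0.5],[0.257,0.845,0,0,0,0,0.5],[0.257,0.845,0,0,0,0,0.5],[0.257,0.845,0,0,0,0,0.5],[0.257,0.845,0,0,0,0,0.5]]

```text
time: 48.13
tool_pos: [0.4973, 0.0627, 0.2367]
tcp_rot: [3.134, -0.214, -0.002]
wrist_force: [1.3, -0.3, -0.1]
width: 0.746
grip_force: 0.0
```

Emit:
jog_arm:
  increments:
    - [[0.257,0.845,0,0,0,0,0.5],[0.257,0.845,0,0,0,0,0.5],[0.257,0.845,0,0,0,0,0.5],[0.257,0.845,0,0,0,0,0.5],[0.257,0.845,0,0,0,0,0.5]]

```text
time: 48.55
tool_pos: [0.5182, -0.0682, 0.2367]
tcp_rot: [-3.134, 0.215, 0.002]
wrist_force: [-0.5, -0.2, -0.9]
width: 0.749
grip_force: 0.0
```

Emit:
jog_arm:
  increments:
    - [[0.257,0.845,0,0,0,0,0.5],[0.257,0.845,0,0,0,0,0.5],[0.257,0.845,0,0,0,0,0.5],[0.257,0.845,0,0,0,0,0.5],[0.257,0.845,0,0,0,0,0.5]]

```text
time: 48.97
tool_pos: [0.5392, -0.199, 0.2365]
tcp_rot: [-3.134, 0.215, 0.002]
wrist_force: [0.2, -0.7, 0.3]
width: 0.752
grip_force: 0.0
```

Emit:
jog_arm:
  increments:
    - [[0.257,0.845,0,0,0,0,0.5],[0.257,0.845,0,0,0,0,0.5],[0.257,0.845,0,0,0,0,0.5],[0.257,0.845,0,0,0,0,0.5],[0.257,0.845,0,0,0,0,0.5]]

```text
time: 49.38
tool_pos: [0.5601, -0.3298, 0.2363]
tcp_rot: [-3.133, 0.215, 0.003]
wrist_force: [0.5, 0.4, 1.1]
width: 0.749
grip_force: 0.0
```

Emit:
jog_arm:
  increments:
    - [[0,0,0.2,0,0,-0.514,0.5],[0,0,0.2,0,0,-0.514,0.5],[0,0,0.2,0,0,-0.514,0.5],[0,0,0,0,0,-0.514,0.5],[0,0,0,0,0,-0.514,0.5]]

```text
time: 49.8
tool_pos: [0.5596, -0.3284, 0.2174]
tcp_rot: [-3.132, -0.211, 0.004]
wrist_force: [0.2, -0.2, 0.7]
width: 0.749
grip_force: 0.0
```

Emit:
jog_arm:
  increments:
    - [[0,0,0,0,0,0,0.5],[0,0,0,0,0,0,0.5],[0,0,0,0,0,0,0.5],[0,0,0,0,0,0,0.5],[0,0,0,0,0,0,0.5]]

```text
time: 50.22
tool_pos: [0.5604, -0.3286, 0.2196]
tcp_rot: [3.135, 0.207, 0.0]
wrist_force: [-0.2, -0.1, -0.1]
width: 0.75
grip_force: 0.0
```

Run:
```python
from bd import *
s=read_state(); print(s["tool_pos"],s["tcp_rot"],np.rad2deg(2*np.arctan2(s["tcp_rot"][1],s["tcp_rot"][0])))
im,X=boards("w18")
```

```text
[ 0.56041781 -0.32856664  0.21957963] [3.13475986e+00 2.06988363e-01 2.89652372e-05] 7.555518976169943
board (array([ 583.1, -326.2]), array([70.2, 37.1]), 7.68, array([0.0505, 0.0515, 0.0524])) [171. 322.]
board (array([ 635.3, -319.1]), array([36.9, 33.9]), -82.05, array([0.0506, 0.0516, 0.0524])) [100. 322.]
board (array([ 524.4, -590. ]), array([68. ,  4.3]), -0.59, array([0.0478, 0.0549, 0.0643])) [293. 627.]
```

Emit:
jog_arm:
  increments:
    - [[-0.03,0.02,1,0,0,0,0.5],[0,0,1,0,0,0,0.5],[0,0,0.8,0,0,0,0.5],[0,0,0.45,0,0,0,0.5],[0,0,0.2,0,0,0,0.5]]

```text
time: 50.68
tool_pos: [0.558, -0.3283, 0.1131]
tcp_rot: [-3.132, -0.207, 0.006]
wrist_force: [0.8, -0.2, 0.5]
width: 0.753
grip_force: 0.0
```

Emit:
jog_arm:
  increments:
    - [[0,0,0,0,0,0,0.5],[0,0,0,0,0,0,0.2],[0,0,0,0,0,0,-0.2],[0,0,0,0,0,0,-0.2],[0,0,0,0,0,0,-0.2]]
  force: 90

```text
time: 51.1
tool_pos: [0.5606, -0.3299, 0.1183]
tcp_rot: [3.133, 0.208, 0.004]
wrist_force: [-1.1, 1.3, 4.9]
width: 0.54
grip_force: 92.3
```

Emit:
jog_arm:
  increments:
    - [[0,0,0,0,0,0,-0.2],[0,0,0,0,0,0,-0.2],[0,0,0,0,0,0,-0.2],[0,0,0,0,0,0,-0.2],[0,0,0,0,0,0,-0.2]]

```text
time: 51.52
tool_pos: [0.5606, -0.3299, 0.1181]
tcp_rot: [3.133, 0.208, 0.004]
wrist_force: [-1.1, 1.0, 5.7]
width: 0.54
grip_force: 92.4
```

Emit:
jog_arm:
  increments:
    - [[0,0,-0.5,0,0,0,-0.2],[0,0,-0.8,0,0,0,-0.2],[0,0,-0.9,0,0,0,-0.2],[0,0,-0.8,0,0,0,-0.2],[0,0,-0.7,0,0,0,-0.2]]

```text
time: 51.93
tool_pos: [0.5598, -0.3296, 0.2289]
tcp_rot: [3.134, 0.208, 0.002]
wrist_force: [0.4, 0.3, -1.6]
width: 0.536
grip_force: 92.5
```

Emit:
jog_arm:
  increments:
    - [[-0.122,-0.847,0,0,0,0,-0.2],[-0.122,-0.847,0,0,0,0,-0.2],[-0.122,-0.847,0,0,0,0,-0.2],[-0.122,-0.847,0,0,0,0,-0.2],[-0.122,-0.847,0,0,0,0,-0.2]]

```text
time: 52.35
tool_pos: [0.5241, -0.2048, 0.2271]
tcp_rot: [3.135, 0.207, 0.001]
wrist_force: [-0.3, -0.3, -1.8]
width: 0.542
grip_force: 92.5
```

Emit:
jog_arm:
  increments:
    - [[-0.122,-0.847,0,0,0,0,-0.2],[-0.122,-0.847,0,0,0,0,-0.2],[-0.122,-0.847,0,0,0,0,-0.2],[-0.122,-0.847,0,0,0,0,-0.2],[-0.122,-0.847,0,0,0,0,-0.2]]

```text
time: 52.77
tool_pos: [0.4891, -0.0812, 0.227]
tcp_rot: [3.135, 0.207, 0.001]
wrist_force: [0.4, 0.0, -1.3]
width: 0.541
grip_force: 92.5
```

Emit:
jog_arm:
  increments:
    - [[-0.122,-0.847,0,0,0,0,-0.2],[-0.122,-0.847,0,0,0,0,-0.2],[-0.122,-0.847,0,0,0,0,-0.2],[-0.122,-0.847,0,0,0,0,-0.2],[-0.122,-0.847,0,0,0,0,-0.2]]

```text
time: 53.18
tool_pos: [0.4542, 0.0423, 0.2271]
tcp_rot: [-3.135, -0.207, -0.001]
wrist_force: [0.8, 0.2, -1.5]
width: 0.542
grip_force: 92.5
```

Emit:
jog_arm:
  increments:
    - [[-0.122,-0.847,0,0,0,0,-0.2],[-0.122,-0.847,0,0,0,0,-0.2],[-0.122,-0.847,0,0,0,0,-0.2],[-0.122,-0.847,0,0,0,0,-0.2],[-0.122,-0.847,0,0,0,0,-0.2]]

```text
time: 53.6
tool_pos: [0.4193, 0.1659, 0.2272]
tcp_rot: [-3.134, -0.208, -0.002]
wrist_force: [0.1, 0.8, -1.2]
width: 0.54
grip_force: 92.5
```

Emit:
jog_arm:
  increments:
    - [[-0.122,-0.847,0,0,0,0,-0.2],[-0.122,-0.847,0,0,0,0,-0.2],[-0.122,-0.847,0,0,0,0,-0.2],[-0.122,-0.847,0,0,0,0,-0.2],[-0.122,-0.847,0,0,0,0,-0.2]]

```text
time: 54.02
tool_pos: [0.3844, 0.2895, 0.2272]
tcp_rot: [-3.134, -0.208, -0.001]
wrist_force: [0.6, 0.3, -2.1]
width: 0.537
grip_force: 92.5
```

Emit:
jog_arm:
  increments:
    - [[0,0,0,0,0,0.513,-0.2],[0,0,0,0,0,0.513,-0.2],[0,0,0,0,0,0.513,-0.2],[0,0,0,0,0,0.513,-0.2],[0,0,0,0,0,0.513,-0.2]]

```text
time: 54.43
tool_pos: [0.3849, 0.2884, 0.2271]
tcp_rot: [-3.134, 0.218, -0.001]
wrist_force: [-0.5, 0.6, -1.9]
width: 0.536
grip_force: 92.7
```

Emit:
jog_arm:
  increments:
    - [[0,0,0.7,0,0,0,-0.2],[0,0,0.7,0,0,0,-0.2],[0,0,0,0,0,0,-0.2],[0,0,0,0,0,0,-0.2],[0,0,0,0,0,0,-0.2]]

```text
time: 54.85
tool_pos: [0.3853, 0.2885, 0.1858]
tcp_rot: [-3.134, 0.214, -0.001]
wrist_force: [-0.3, 0.5, -0.7]
width: 0.536
grip_force: 93.0
```

```bash
python3 -c "
from rk import *
rk('w19')"
```

```text
[0.38534052 0.2884906  0.18580597] [-3.13374853e+00  2.13853920e-01 -1.09027005e-03] [-0.3  0.5 -0.7] 0.536169460427635 54.85
tcp uv [-0.1632  0.0004] yaw 352.1921243529227
board (array([-164.8,    0.6]), array([210.3,  50.3]), 0.44, array([0.116 , 0.1178, 0.119 ])) u [-0.1819 -0.0608]
   u -0.17 z95 0.1195 v [-0.0225  0.0235]
   u -0.14 z95 0.1192 v [-0.0237  0.0251]
   u -0.11 z95 0.1188 v [-0.0235  0.0254]
   u -0.08 z95 0.1183 v [-0.0232  0.0257]
   u -0.05 z95 0.1171 v [-0.0231  0.0091]
board (array([-55.3, -80.2]), array([55.3, 50.9]), -0.06, array([0.0242, 0.026 , 0.0272])) u [-0.0823 -0.0287]
   u -0.08 z95 0.0266 v [-0.1048 -0.0552]
   u -0.05 z95 0.0273 v [-0.1045 -0.0551]
   u -0.02 z95 0.0272 v [-0.1044 -0.055 ]
rack (array([-35.8,  39.9]), array([26., 14.]), -89.9, array([0.0285, 0.0295, 0.0305]))
rack (array([-35.8, -40. ]), array([25.7, 13.8]), -89.81, array([0.0285, 0.0295, 0.0304]))
rack (array([-35.8, 113.8]), array([15.1, 13.9]), 88.33, array([0.0286, 0.0295, 0.0305]))
rack (array([ -35.8, -114. ]), array([14.5, 13.9]), -89.52, array([0.0285, 0.0294, 0.0305]))
```

Board B is centred on the middle slot but yawed 0.5° and drooping about 0.8°. I'll trim both and lower.

Emit:
jog_arm:
  increments:
    - [[0,0.015,0.8,0,0.13,0.09,-0.2],[0,0,0.8,0,0,0,-0.2],[0,0,0.7,0,0,0,-0.2],[0,0,0.4,0,0,0,-0.2],[0,0,0.2,0,0,0,-0.2]]

```text
time: 55.32
tool_pos: [0.3856, 0.2876, 0.0974]
tcp_rot: [3.132, -0.229, 0.02]
wrist_force: [0.2, -0.8, -2.0]
width: 0.542
grip_force: 92.9
```

Emit:
jog_arm:
  increments:
    - [[0,0,0,0,0,0,-0.2],[0,0,0,0,0,0,-0.2],[0,0,0,0,0,0,-0.2],[0,0,0,0,0,0,-0.2],[0,0,0,0,0,0,-0.2]]

```text
time: 55.73
tool_pos: [0.3866, 0.2883, 0.0993]
tcp_rot: [-3.133, 0.229, -0.024]
wrist_force: [0.3, -0.7, -1.7]
width: 0.539
grip_force: 92.9
```

```bash
python3 -c "
from rk import *
rk('w20')"
```

```text
[0.38659754 0.28825038 0.0992784 ] [-3.1326574   0.22856133 -0.02423327] [ 0.3 -0.7 -1.7] 0.5394601913533894 55.7333
tcp uv [-0.1619  0.0003] yaw 351.6540913416761
board (array([-119.6,    0.5]), array([124.9,  50.4]), 0.04, array([0.0306, 0.0319, 0.0329])) u [-0.1795 -0.0584]
   u -0.17 z95 0.0329 v [-0.0225  0.0234]
   u -0.14 z95 0.033 v [-0.024   0.0249]
   u -0.11 z95 0.033 v [-0.024   0.0249]
   u -0.08 z95 0.033 v [-0.024   0.0249]
   u -0.05 z95 0.032 v [-0.0218  0.0251]
board (array([-62.8, -80.4]), array([51.8, 40.6]), -89.85, array([0.0239, 0.0259, 0.0271])) u [-0.0826 -0.0455]
   u -0.08 z95 0.0265 v [-0.1048 -0.0552]
   u -0.05 z95 0.0272 v [-0.1048 -0.055 ]
```

Emit:
jog_arm:
  increments:
    - [[0,0.01,0.07,0,0,0,-0.2],[0,0,0.07,0,0,0,-0.2],[0,0,0,0,0,0,-0.2],[0.1,0,0,0,0,0,-0.2],[0.1,0,0,0,0,0,-0.2]]

```text
time: 56.2
tool_pos: [0.3918, 0.2865, 0.0938]
tcp_rot: [3.132, -0.228, 0.021]
wrist_force: [-0.9, 0.2, -1.8]
width: 0.54
grip_force: 93.0
```

Emit:
jog_arm:
  increments:
    - [[0.1,0,0,0,0,0,-0.2],[0.1,0,0,0,0,0,-0.2],[0.1,0,0,0,0,0,-0.2],[0,0,0,0,0,0,-0.2],[0,0,0,0,0,0,-0.2]]

```text
time: 56.62
tool_pos: [0.401, 0.2852, 0.0942]
tcp_rot: [3.132, -0.229, 0.021]
wrist_force: [0.2, -0.4, -3.5]
width: 0.534
grip_force: 93.0
```

```bash
python3 -c "
from rk import *
rk('w21')" | head -9
```

```text
[0.401006   0.28522863 0.09415043] [ 3.13233593 -0.22921354  0.0214516 ] [ 0.2 -0.4 -3.5] 0.5338088899156106 56.6167
tcp uv [-0.1472 -0.0007] yaw -8.370495626353119
board (array([-105.3,   -0.5]), array([125.1,  50.4]), -0.14, array([0.0253, 0.0267, 0.0277])) u [-0.1649 -0.0438]
   u -0.17 z95 0.0271 v [-0.0241  0.0216]
   u -0.14 z95 0.0279 v [-0.0238  0.0224]
   u -0.11 z95 0.0279 v [-0.0251  0.0238]
   u -0.08 z95 0.0277 v [-0.0251  0.0238]
   u -0.05 z95 0.0272 v [-0.0247  0.0237]
board (array([-57.3, -80.3]), array([52.5, 52.3]), 88.95, array([0.0239, 0.026 , 0.0271])) u [-0.0824 -0.0324]
```

Emit:
jog_arm:
  increments:
    - [[0,-0.02,-0.03,0,0,0,-0.2],[0.1,0,0,0,0,0,-0.2],[0.1,0,0,0,0,0,-0.2],[0.1,0,0,0,0,0,-0.2],[0.1,0,0,0,0,0,-0.2]]

```text
time: 57.08
tool_pos: [0.413, 0.2841, 0.0952]
tcp_rot: [3.132, -0.228, 0.022]
wrist_force: [0.9, -0.1, -2.1]
width: 0.538
grip_force: 93.0
```

Emit:
jog_arm:
  increments:
    - [[0.15,0,0.003,0,0,0,-0.2],[0.15,0,0.003,0,0,0,-0.2],[0.15,0,0.003,0,0,0,-0.2],[0.15,0,0.003,0,0,0,-0.2],[0,0,0,0,0,0,-0.2]]

```text
time: 57.5
tool_pos: [0.4316, 0.2815, 0.0953]
tcp_rot: [3.133, -0.229, 0.023]
wrist_force: [-0.2, -0.7, -1.7]
width: 0.533
grip_force: 93.0
```

Emit:
jog_arm:
  increments:
    - [[0.2,0,0.003,0,0,0,-0.2],[0.2,0,0.003,0,0,0,-0.2],[0.2,0,0.003,0,0,0,-0.2],[0.2,0,0.003,0,0,0,-0.2],[0.2,0,0.003,0,0,0,-0.2]]

```text
time: 57.92
tool_pos: [0.4608, 0.277, 0.095]
tcp_rot: [3.132, -0.229, 0.022]
wrist_force: [0.4, 0.3, -2.9]
width: 0.541
grip_force: 93.0
```

Emit:
jog_arm:
  increments:
    - [[0.2,0,0.003,0,0,0,-0.2],[0.2,0,0.003,0,0,0,-0.2],[0.2,0,0.003,0,0,0,-0.2],[0.08,0,0,0,0,0,-0.2],[0,0,0,0,0,0,-0.2]]

```text
time: 58.33
tool_pos: [0.4811, 0.2741, 0.0951]
tcp_rot: [3.132, -0.229, 0.022]
wrist_force: [0.3, 0.1, -2.1]
width: 0.544
grip_force: 93.0
```

Emit:
jog_arm:
  increments:
    - [[0.04,0,0,0,0,0,-0.2],[0.04,0,0,0,0,0,-0.2],[0.02,0,0,0,0,0,-0.2],[0,0,0,0,0,0,-0.2],[0,0,0,0,0,0,-0.2]]

```text
time: 58.75
tool_pos: [0.4831, 0.2738, 0.095]
tcp_rot: [3.132, -0.228, 0.021]
wrist_force: [-0.1, -0.0, -1.7]
width: 0.54
grip_force: 93.0
```

Emit:
jog_arm:
  increments:
    - [[0.03,0,0,0,0,0,-0.2],[0.03,0,0,0,0,0,-0.2],[0,0,0,0,0,0,-0.2],[0,0,0,0,0,0,-0.2],[0,0,0,0,0,0,-0.2]]

```text
time: 59.17
tool_pos: [0.4845, 0.2735, 0.0948]
tcp_rot: [3.132, -0.229, 0.02]
wrist_force: [-3.4, 2.1, -2.3]
width: 0.536
grip_force: 93.0
```

Emit:
jog_arm:
  increments:
    - [[0.03,0,0,0,0,0,-0.2],[0.03,0,0,0,0,0,-0.2],[0,0,0,0,0,0,-0.2],[0,0,0,0,0,0,-0.2],[0,0,0,0,0,0,-0.2]]

```text
time: 59.58
tool_pos: [0.4848, 0.2733, 0.0943]
tcp_rot: [3.132, -0.229, 0.014]
wrist_force: [-7.1, 3.4, -0.5]
width: 0.538
grip_force: 93.2
```

At the back stop. I'll release, rise clear and check everything.

Emit:
jog_arm:
  increments:
    - [[0,0,0,0,0,0,0.1],[0,0,0,0,0,0,0.35],[0,0,0,0,0,0,0.35],[0,0,0,0,0,0,0.35],[0,0,-0.2,0,0,0,0.35]]

```text
time: 60.0
tool_pos: [0.4869, 0.2729, 0.1009]
tcp_rot: [3.132, -0.229, 0.021]
wrist_force: [-0.4, -0.2, 0.1]
width: 0.674
grip_force: 0.0
```

Emit:
jog_arm:
  increments:
    - [[0,0,-0.6,0,0,0,0.35],[0,0,-1,0,0,0,0.4],[0,0,-1,0,0,0,0.5],[0,0,-1,0,0,0,0.5],[0,0,-1,0,0,0,0.5]]

```text
time: 60.42
tool_pos: [0.4853, 0.2733, 0.2414]
tcp_rot: [3.133, -0.229, 0.024]
wrist_force: [0.5, -0.0, -0.3]
width: 0.748
grip_force: 0.0
```

Emit:
jog_arm:
  increments:
    - [[0,0,-0.5,0,0,0,0.5],[0,0,-0.5,0,0,0,0.5],[0,0,0,0,0,0,0.5],[0,0,0,0,0,0,0.5],[0,0,0,0,0,0,0.5]]

```text
time: 60.83
tool_pos: [0.4842, 0.2732, 0.2684]
tcp_rot: [3.132, -0.229, 0.021]
wrist_force: [-0.1, 0.1, -0.5]
width: 0.747
grip_force: 0.0
```

Run:
```python
from rk import *
rk('w22')
im,d,p,M=cam("top"); cv2.imwrite("pics/top2.png",cv2.resize(im[100:290,140:450],None,fx=2.5,fy=2.5,interpolation=cv2.INTER_CUBIC)); X=cloud(d,p,M)
m=(X[...,2]>.07)&(abs(X[...,0]-.617)<.05)&(abs(X[...,1]-.005)<.04); print("grip",rect(X,m))
```

```text
[0.48422948 0.2731984  0.26843272] [ 3.13179826 -0.22882944  0.02053073] [-0.1  0.1 -0.5] 0.7467837174366347 60.8333
tcp uv [-0.0631 -0.0013] yaw -8.357948231647935
board (array([-55.9, -81.3]), array([54.1, 53.2]), -0.16, array([0.0243, 0.0261, 0.0273])) u [-0.0824 -0.0292]
   u -0.08 z95 0.0266 v [-0.1045 -0.0552]
   u -0.05 z95 0.0273 v [-0.1047 -0.0551]
   u -0.02 z95 0.0278 v [-0.1043 -0.0552]
board (array([-55.7,  -0.8]), array([55. , 49.9]), -0.5, array([0.0247, 0.0261, 0.0273])) u [-0.0827 -0.0286]
   u -0.08 z95 0.0265 v [-0.0254  0.0234]
   u -0.05 z95 0.0274 v [-0.0251  0.0235]
   u -0.02 z95 0.0275 v [-0.0257  0.023 ]
board (array([ -0.6, -81. ]), array([53. , 29.9]), 89.51, array([0.0243, 0.0262, 0.0273])) u [-0.0151  0.0144]
   u -0.02 z95 0.0275 v [-0.1047 -0.055 ]
   u 0.01 z95 0.0273 v [-0.1069 -0.0549]
board (array([-0.4, -1.6]), array([51. , 29.7]), -89.96, array([0.0247, 0.0263, 0.0274])) u [-0.0148  0.0143]
   u -0.02 z95 0.028 v [-0.0254  0.0232]
   u 0.01 z95 0.0274 v [-0.027   0.0234]
board (array([ 33.7, -79.8]), array([50.5, 14. ]), 88.87, array([0.0239, 0.0
[... 702 characters left out ...]
. ]), array([25.7, 13.2]), 89.91, array([0.0286, 0.0296, 0.0307]))
rack (array([-35.4, -40. ]), array([25.5, 14.8]), -89.7, array([0.0287, 0.0296, 0.0307]))
rack (array([-35.2,  40.1]), array([25.6, 13.8]), 89.91, array([0.0286, 0.0296, 0.0305]))
rack (array([  34.2, -113.9]), array([14.6, 13.3]), 89.23, array([0.0286, 0.0295, 0.0304]))
rack (array([ 34.7, 113.6]), array([14. , 13.3]), 89.78, array([0.0286, 0.0295, 0.0307]))
rack (array([ -35.5, -114.2]), array([14.3, 14.1]), -85.9, array([0.0287, 0.0295, 0.0304]))
rack (array([-35.4, 113.7]), array([13.8, 13.8]), -2.33, array([0.0287, 0.0296, 0.0305]))
grip (array([614.2,   4.9]), array([25.6, 22.3]), -0.23, array([0.0845, 0.0951, 0.1033]))
```

View pics/top2.png

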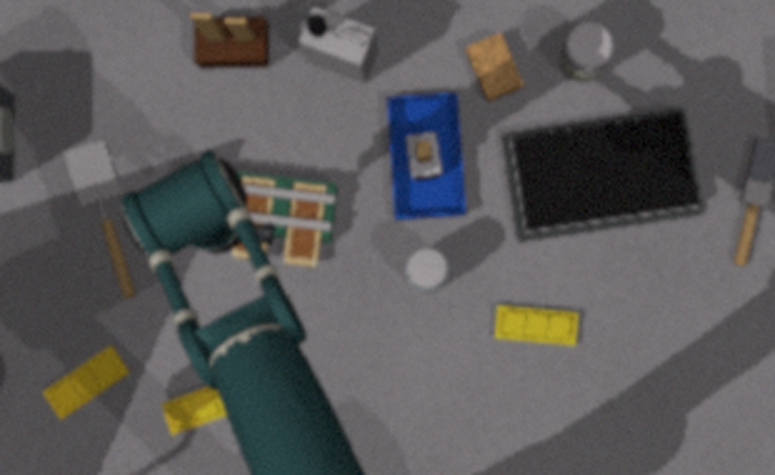

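Both boards are fully home: tails at u -82.6 mm, fronts at +41.4 mm, slats under the bars (crop px 305,225 and 258,220). The roller stands in the tray at crop px (424,155), the bed is empty and the other things haven't moved. Handing in.

```bash
python3 -c "
from h import *
print(bot.finish_job())"
```

```text
the job is handed in; nothing more can be done
None
```

I handed the job in at about 61 s: both boards' slats are rolled fully home, the roller is back standing on its rollers in the tray, each board is fully home in its own rack slot, and the bystanders look unmoved.

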